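# Weigh out ballast for a model from a hooked tray

## Robot

A 6-joint arm with a two-finger parallel gripper is mounted at the origin on the work surface. World frame = base frame: x ahead of the robot, y to its left, z up, the work surface at z = 0. Lengths are in m, angles in degrees, forces in N, time in s.
With the tool pointing down it reaches from about 0.3 to 0.75 m from the base axis. Payload 8.5 kg.
Tool frame: the origin (TCP) lies midway between the tips of the shut fingers; the grasp point (between the pads) lies 19 mm behind it; z points along the fingers, y is the direction in which the jaws open and shut (so a half turn about z gives the same grasp; the last joint's range is limited). The gripper opens to 85 mm and grips with 20 to 120 N. Pads are 22 mm wide; open, the fingers measure 114 mm over their backs; the gripper's body (76 mm by 85 mm) begins 54 mm behind the grasp point. The pads swing forward as they close: fully open they stand 13 mm farther back than shut.
Start: joints at [-76.163, 21.807, 74.336, -0, 83.858, -12.336], TCP at [0.243, -0.494, 0.231] pointing down, gripper open.
Joint ranges: [-178.18, 178.18], [-50.72, 133.34], [12.68, 142.11], [-81.47, 261.47], [9.98, 163.14], [-165.26, 165.26]. Speed limits (degrees/s): [136.94, 136.94, 180, 180, 180, 180].

## Interface

Orientations are given as a 3x3 rotation matrix whose columns are the frame's x, y, z axes.
In Python, from rig import env gives the robot as it stands.
- The arm moves only by the shell command python3 -m inch 'ROWS' [FORCE]. ROWS is text: rows parted by semicolons, each of 5 numbers parted by spaces: the finger opening in mm, from 0 to 85.4, then the shift along the tool's x, y, z in mm, then the turn about the tool's z in degrees. In form: jaw dx dy dz turn; .... A call has 1 to 10 rows; each row is the pose to reach, as a shift and turn from the pose commanded when the call began, along the tool's axes at that moment; what a row does not reach only later rows make up. A row lasts 1/8 s, in which the tool goes at most 62.5 mm and 10.7 degrees, less where a joint would pass 70% of its speed; a pose out of reach is approached as far as the arm can. A call with a gripper value outside its range is refused whole. The fingers move at their own pace and stop on an object; FORCE is the grip in N (left out, the last holds). Time passes only in rows, so rows that repeat a pose let the fingers close. It gives the time, the measured TCP pose, the force and the opening at its end, in the units of the state.
- env.observe(): the state, without advancing time (a new reading comes with each control period).
- env.get_image(name): name is "scene" or "side" or "wrist"; returns a dict with "color" (420x560x3 uint8, blue, green, red), "range_z" (420x560 float32, m along the optical axis (not along the pixel's ray), 0 where there is no reading), "fov_y" (degrees; the focal length in pixels is half the picture's height over the tangent of half this angle, whatever the lens; pixels are square), "cx", "cy" (the principal point, pixels), "R" (3x3) and "t" (3): a world point X has camera coordinates R X + t. Camera axes: x right, y down, z forward; pixel columns grow to the right and rows downward; lengths in m; the calibration is good to about 2 mm. A picture is of the moment at which its call begins.
- env.close_job(): hands the job in, once; it reports no verdict.
The state is a dict: "time_s": time; "q": joint angles; "qvel": joint speeds; "joint_efforts": joint torques, N m; "position": TCP position; "tool_rot": TCP orientation; "ft_force": force on the tool from outside, world axes, zero at the start; "wrist_torque": the same for the moment, N m; "grip_width": finger opening in m.
Only numpy, scipy, OpenCV 4.12 (cv2) and the standard library are available. Lean on these libraries where they do the work, as an engineer would, in place of code of your own. Each camera call takes 0.05 s, during which the arm holds its last target.

## Task

Weigh out the ballast for the model: take the tan model part off the scale's pan and lay it on the cork sheet, and with the pull hook in its finger hole, draw the black tray of castings fully out of the storage unit. Then put bars and blocks from it on the scale's pan until the pointer comes to rest inside the gap of the brass index. Leave the spare castings in the tray, push the tray fully home, and leave the hook lying upright on its mat as it was found; do not disturb the other things on the bench.

Things in the scene. Friction and masses are not known exactly. Their poses are not given: they have to be found in the camera images.
- tray (a joint): How far the black tray of the fixed grey storage unit is drawn out, m: 0 fully home, 0.13 at its outer stop; about 1.5 N friction, stays where left. The unit is 150 deep x 252 wide x 76 mm high, its front flush with the shut tray's. Tray 135 deep x 222 wide mm; its walls (5 thick) stand 8 mm above its floor.
- tray_hole (a point): Centre of the round finger hole (20 mm across, right through) in the flat pull tab at the middle of the tray's front, at the tab's top face, 35 mm above the bench. The tab is 34 deep x 70 wide x 5 mm thick; its free edge lies 17 mm before the hole's centre. Moves with the tray; x axis points into the unit (the tray comes out along -x), z up.
- tray_in (a point): Middle of the tray's inner floor (34 mm above the bench), inside 125 x 212 mm, 67.5 mm behind the tray's front; moves with the tray, same axes as tray_hole.
- pan (a joint): How far the scale's pan has sunk, m, 0 to 0.06 (down is positive; about 0.002 when empty). Linear spring, 186 N/m: a bar sinks it about 12 mm, a block about 6 mm. It takes about a second to settle.
- pan_in (a point): Middle of the floor of the pan of the sprung scale (fixed on the bench; grey base 130 x 140 x 36 mm, a column 10 x 30 mm, 130 mm high, 101 mm from the pan's middle on its +x side): steel pan, 150 (x) x 170 (y) mm with a rim 8 mm high, floor 108 mm above the bench at joint value 0; sinks with the pan, x towards the column, z up.
- pointer (a point): Dark tip of the pan's pointer, beside the column; moves up and down with the pan.
- index_gap (a point): Middle of the gap between the two brass prongs of the index clipped to the scale's column. The gap is 10 mm high (prong to prong); the pointer's tip moves past it. The index is fixed; its height differs from start to start.
- mat: Dark rubber bench mat, 200 (x) x 150 (y) x 3 mm, fixed; the hook's home. Origin under its middle.
- cork: Cork sheet, 120 (x) x 100 (y) x 4 mm, fixed on the bench in front of the scale. Origin under its middle.
- model: Tan plastic model hull part, 70 (x) x 34 (y) mm and 14 mm high, with a cabin 34 x 26 mm on top of it reaching 26 mm; about 60 g. Origin in the middle of its underside. It has been left lying on the scale's pan.
- hook: Pull hook: wooden handle 70 long (x) x 24 wide x 28 mm high, with an 8 mm steel rod from its +x end bent straight down. Lies on the handle's underside and the rod's tip. Origin under the middle of the handle.
- hook_tip (a point): Lower end of the hook's bent-down tip: 70 mm from the hook's origin along its +x, level with the handle's underside. The tip is 8 mm thick and reaches down about 18 mm below the rod.
- bar1: Ballast bar: plain cast metal bar, 50 (x) x 22 (y) x 30 mm (z), about 228 g. Origin in the middle of its underside. May be absent.
- bar2: Ballast bar: plain cast metal bar, 50 (x) x 22 (y) x 30 mm (z), about 228 g. Origin in the middle of its underside. May be absent.
- bar3: Ballast bar: plain cast metal bar, 50 (x) x 22 (y) x 30 mm (z), about 228 g. Origin in the middle of its underside. May be absent.
- bar4: Ballast bar: plain cast metal bar, 50 (x) x 22 (y) x 30 mm (z), about 228 g. Origin in the middle of its underside. May be absent.
- block1: Ballast block: half-length casting, 25 (x) x 22 (y) x 30 mm (z), about 114 g. Origin in the middle of its underside. May be absent.
- block2: Ballast block: half-length casting, 25 (x) x 22 (y) x 30 mm (z), about 114 g. Origin in the middle of its underside. May be absent.
- block3: Ballast block: half-length casting, 25 (x) x 22 (y) x 30 mm (z), about 114 g. Origin in the middle of its underside. May be absent.
- block4: Ballast block: half-length casting, 25 (x) x 22 (y) x 30 mm (z), about 114 g. Origin in the middle of its underside. May be absent.
- jar1: Brown paint jar, 42 mm across, 56 mm high. Bystander, to be left alone. Origin at its underside or grip.
- jar2: Amber paint jar, 42 mm across, 56 mm high. Bystander, to be left alone. Origin at its underside or grip.
- cup: Clear plastic cup, 72 mm across, 45 mm high. Bystander, to be left alone. Origin at its underside or grip.
- brush: Paint brush lying on the bench. Bystander, to be left alone. Origin at its underside or grip.

How it is judged (in metres and radians):
On the way, in this order (a step that is already met when the one before it is completed fails the run):
1. the tray is drawn at least 100 mm out with the hook's tip in its finger hole (value of joint tray above 0.1 m and horizontal distance between hook_tip and tray_hole below 0.014 m and z of hook_tip in the frame of tray_hole below -0.002 m), for 0.05 s.
2. castings on the pan bring the pointer to rest in the index gap (z of pointer in the frame of index_gap between -0.005 and 0.005 m and velocity of joint pan between -0.01 and 0.01 m/s), for 0.5 s.
At the end, for the whole second after the job is handed in: Pointer tip at rest within 5 mm of the middle of the index gap; tray within 6 mm of home; every casting in the pan or the tray; the model part on the cork sheet and the hook, upright (0.2 rad), on its mat, each with its middle inside the outline and at rest (all of step 2 and value of joint tray below 0.006 m and x of model in the frame of cork between -0.06 and 0.06 m and y of model in the frame of cork between -0.05 and 0.05 m and height (world z) of model below 0.035 m and linear speed of each of model, hook below 0.02 m/s and x of hook in the frame of mat between -0.1 and 0.1 m and y of hook in the frame of mat between -0.075 and 0.075 m and height (world z) of hook below 0.02 m and angle between hook's own z axis and vertical below 0.2 rad and ((x of bar1 in the frame of pan_in between -0.075 and 0.075 m and y of bar1 in the frame of pan_in between -0.085 and 0.085 m and z of bar1 in the frame of pan_in between -0.006 and 0.035 m) or (x of bar1 in the frame of tray_in between -0.068 and 0.068 m and y of bar1 in the frame of tray_in between -0.111 and 0.111 m and z of bar1 in the frame of tray_in between -0.006 and 0.035 m)) and ((x of bar2 in the frame of pan_in between -0.075 and 0.075 m and y of bar2 in the frame of pan_in between -0.085 and 0.085 m and z of bar2 in the frame of pan_in between -0.006 and 0.035 m) or (x of bar2 in the frame of tray_in between -0.068 and 0.068 m and y of bar2 in the frame of tray_in between -0.111 and 0.111 m and z of bar2 in the frame of tray_in between -0.006 and 0.035 m)) and ((x of bar3 in the frame of pan_in between -0.075 and 0.075 m and y of bar3 in the frame of pan_in between -0.085 and 0.085 m and z of bar3 in the frame of pan_in between -0.006 and 0.035 m) or (x of bar3 in the frame of tray_in between -0.068 and 0.068 m and y of bar3 in the frame of tray_in between -0.111 and 0.111 m and z of bar3 in the frame of tray_in between -0.006 and 0.035 m)) and ((x of bar4 in the frame of pan_in between -0.075 and 0.075 m and y of bar4 in the frame of pan_in between -0.085 and 0.085 m and z of bar4 in the frame of pan_in between -0.006 and 0.035 m) or (x of bar4 in the frame of tray_in between -0.068 and 0.068 m and y of bar4 in the frame of tray_in between -0.111 and 0.111 m and z of bar4 in the frame of tray_in between -0.006 and 0.035 m)) and ((x of block1 in the frame of pan_in between -0.075 and 0.075 m and y of block1 in the frame of pan_in between -0.085 and 0.085 m and z of block1 in the frame of pan_in between -0.006 and 0.035 m) or (x of block1 in the frame of tray_in between -0.068 and 0.068 m and y of block1 in the frame of tray_in between -0.111 and 0.111 m and z of block1 in the frame of tray_in between -0.006 and 0.035 m)) and ((x of block2 in the frame of pan_in between -0.075 and 0.075 m and y of block2 in the frame of pan_in between -0.085 and 0.085 m and z of block2 in the frame of pan_in between -0.006 and 0.035 m) or (x of block2 in the frame of tray_in between -0.068 and 0.068 m and y of block2 in the frame of tray_in between -0.111 and 0.111 m and z of block2 in the frame of tray_in between -0.006 and 0.035 m)) and ((x of block3 in the frame of pan_in between -0.075 and 0.075 m and y of block3 in the frame of pan_in between -0.085 and 0.085 m and z of block3 in the frame of pan_in between -0.006 and 0.035 m) or (x of block3 in the frame of tray_in between -0.068 and 0.068 m and y of block3 in the frame of tray_in between -0.111 and 0.111 m and z of block3 in the frame of tray_in between -0.006 and 0.035 m)) and ((x of block4 in the frame of pan_in between -0.075 and 0.075 m and y of block4 in the frame of pan_in between -0.085 and 0.085 m and z of block4 in the frame of pan_in between -0.006 and 0.035 m) or (x of block4 in the frame of tray_in between -0.068 and 0.068 m and y of block4 in the frame of tray_in between -0.111 and 0.111 m and z of block4 in the frame of tray_in between -0.006 and 0.035 m))); the robot touches nothing.
It fails at once if a bystander is moved more than 40 mm (distance of any of jar1, jar2, cup, brush from where it was at the start of the episode above 0.04 m).
Of bar1, bar2, bar3, bar4 only 2 to 4 are there at a start; the rules pass over those that are not, and their reading is None.
Of block1, block2, block3, block4 only 3 to 4 are there at a start; the rules pass over those that are not, and their reading is None.
At some moment in a run one of hook, bar1, block1 may be knocked a few centimetres aside while the robot is not near it.
Once in a run the grip may slacken for a moment while it holds something.
It also fails if it takes over 208 s, if anything falls off the work surface, if the arm or the gripper's body presses on something with over 40 N, if the wrist force passes 120 N, or if a joint passes its speed limit or range.

## Working session

There is one attempt and no reset: what is moved stays moved. The work goes in short steps, Python scripts to look and compute and a shell command to move; the robot and the scene stay as the last step left them, time stands still between calls to the robot, and variables do not carry over. Pictures are saved under pics/ and viewed, and the job is handed in when it is done.

```bash
ls; mkdir -p pics; cat > h.py <<'E'
import numpy as np, cv2
from rig import env
def im(n): return env.get_image(n)
def save(n,f,crop=None,s=1):
    d=im(n); c=d["color"]
    if crop: c=c[crop[1]:crop[3],crop[0]:crop[2]]
    if s!=1: c=cv2.resize(c,None,fx=s,fy=s,interpolation=cv2.INTER_CUBIC)
    cv2.imwrite("pics/"+f,c); return d
def foc(d): return d["color"].shape[0]/2/np.tan(np.radians(d["fov_y"])/2)
def plane(d,u,v,z):
    r=np.array([(u-d["cx"])/foc(d),(v-d["cy"])/foc(d),1.]); R=np.array(d["R"]);t=np.array(d["t"])
    o=-R.T@t; w=R.T@r; return o+w*(z-o[2])/w[2]
def pt(d,u,v):
    z=float(d["range_z"][int(round(v)),int(round(u))]); r=np.array([(u-d["cx"])/foc(d),(v-d["cy"])/foc(d),1.])*z
    return np.array(d["R"]).T@(r-np.array(d["t"]))
def cloud(d):
    H,W=d["range_z"].shape; v,u=np.mgrid[:H,:W]; z=d["range_z"]
    p=np.stack([(u-d["cx"])/foc(d)*z,(v-d["cy"])/foc(d)*z,z],-1)
    return (p-np.array(d["t"]))@np.array(d["R"])
def proj(d,X):
    c=np.array(d["R"])@np.array(X)+np.array(d["t"]); return foc(d)*c[0]/c[2]+d["cx"],foc(d)*c[1]/c[2]+d["cy"]
E
python3 - <<'E'
from h import *
np.set_printoptions(precision=4,suppress=True)
for n in("scene","side","wrist"):
    d=save(n,n+"0.png"); print(n,d["fov_y"],d["cx"],d["cy"],-np.array(d["R"]).T@d["t"]); print(np.array(d["R"]))
print(env.observe())
E
```

```text
pics
scene 48.782749936326304 284.5437266234601 208.73067661067992 [1.1625 0.765  0.8457]
[[-0.7738  0.6333 -0.0101]
 [ 0.3921  0.4664 -0.7929]
 [-0.4975 -0.6175 -0.6092]]
side 42.581638429184004 293.3621350360949 199.3303097185648 [-0.2688  1.1652  1.0605]
[[-0.8063 -0.5915  0.005 ]
 [-0.3312  0.4444 -0.8323]
 [ 0.4901 -0.6728 -0.5543]]
wrist 63.94229684006794 280.122553400792 204.88999357006082 [ 0.3146 -0.4588  0.3728]
[[ 0.4403 -0.8978 -0.0011]
 [-0.8533 -0.4189  0.3105]
 [-0.2792 -0.1358 -0.9506]]
{'time_s': 0.15, 'q': array([-76.162 ,  21.8328,  74.371 ,   0.0006,  83.8547, -12.3347]), 'qvel': array([ 0.0932, -0.062 , -0.1717, -0.0226,  0.0293, -0.0323]), 'joint_efforts': array([ -0.0008, -44.8626, -23.1347,  -0.0003,   0.0037,   0.    ]), 'position': array([ 0.2426, -0.4934,  0.2309]), 'tool_rot': array([[ 0.8975,  0.4411, -0.0002],
       [ 0.4411, -0.8975,  0.001 ],
       [ 0.0002, -0.001 , -1.    ]]), 'ft_force': array([-0.1732,  0.0675,  0.2897]), 'wrist_torque': array([ 0.0014,  0.0079, -0.0223]), 'grip_width': 0.08532048059640933}
```

View pics/scene0.png

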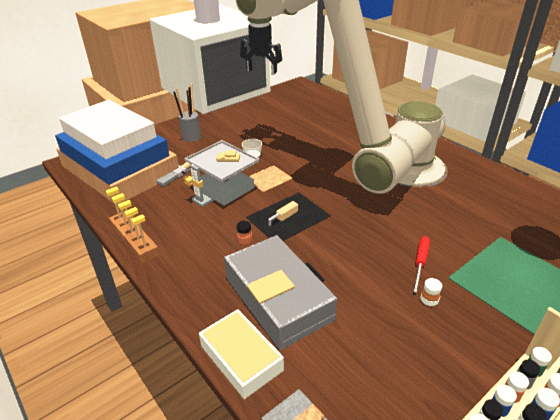

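View pics/side0.png

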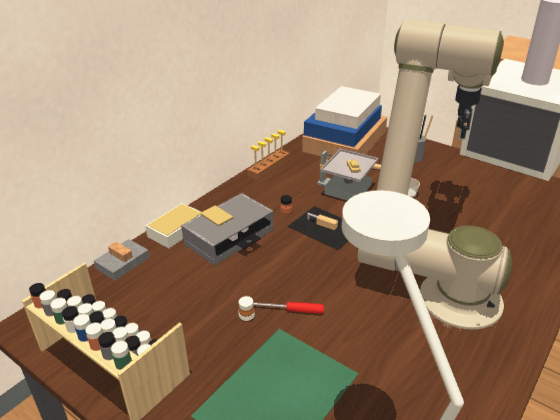

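View pics/wrist0.png

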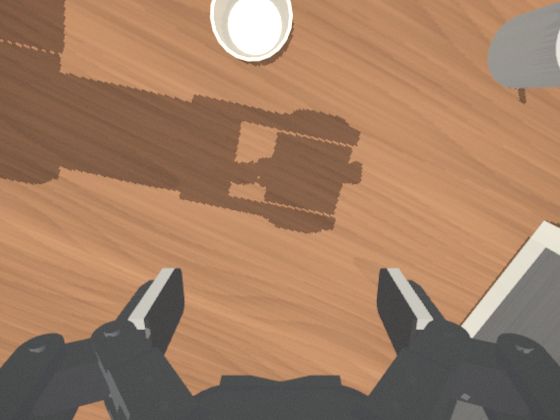

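```bash
python3 - <<'E'
from h import *
np.set_printoptions(precision=4,suppress=True)
a=save("scene","s1.png",(140,120,360,350),3); b=save("side","d1.png",(170,130,400,290),3)
for n,d,l in(("scene",a,[(228,157),(220,160),(187,182),(270,178),(288,215),(289,210),(272,218),(270,287),(240,230),(252,146),(250,262),(300,306),(315,270),(420,250),(431,285)]),("side",b,[(355,166),(350,165),(325,222),(315,219),(228,222),(248,243)])):
    for p in l: print(n,p,pt(d,*p))
E
```

```text
scene (228, 157) [ 0.5362 -0.282   0.1176]
scene (220, 160) [ 0.5572 -0.2953  0.1091]
scene (187, 182) [ 0.6705 -0.3065  0.0724]
scene (270, 178) [ 0.4086 -0.2443  0.0056]
scene (288, 215) [ 0.496  -0.0468  0.0158]
scene (289, 210) [ 0.4881 -0.0516  0.0273]
scene (272, 218) [ 0.5501 -0.0521  0.0293]
scene (270, 287) [0.7453 0.1924 0.0841]
scene (240, 230) [ 0.6653 -0.0414  0.0544]
scene (252, 146) [ 0.3416 -0.4347  0.0167]
scene (250, 262) [0.7297 0.0948 0.0784]
scene (300, 306) [0.7277 0.2736 0.0805]
scene (315, 270) [0.602  0.1845 0.0387]
scene (420, 250) [0.3377 0.2972 0.0281]
scene (431, 285) [0.4436 0.4038 0.0575]
side (355, 166) [ 0.5131 -0.2702  0.1218]
side (350, 165) [ 0.5366 -0.2764  0.1148]
side (325, 222) [ 0.4815 -0.04    0.03  ]
side (315, 219) [ 0.5375 -0.0658  0.003 ]
side (228, 222) [0.6909 0.1914 0.0741]
side (248, 243) [0.6116 0.1922 0.0293]
```

View pics/s1.png

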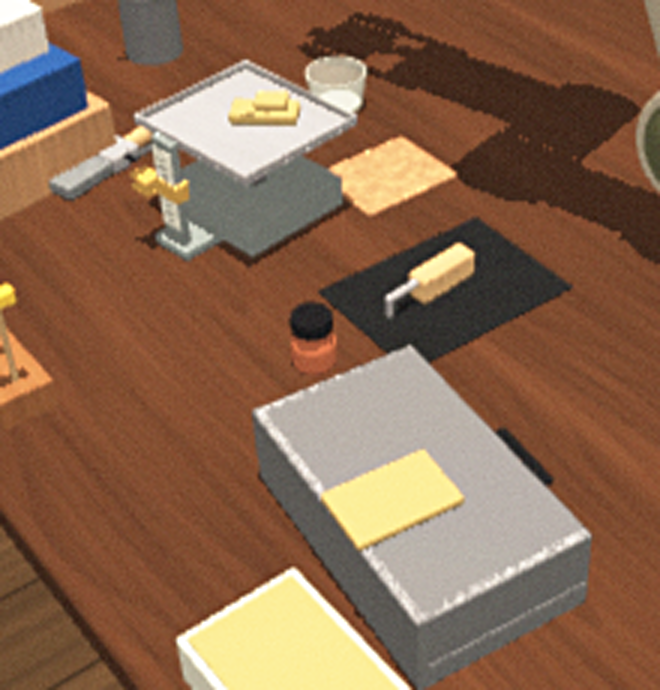

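View pics/d1.png

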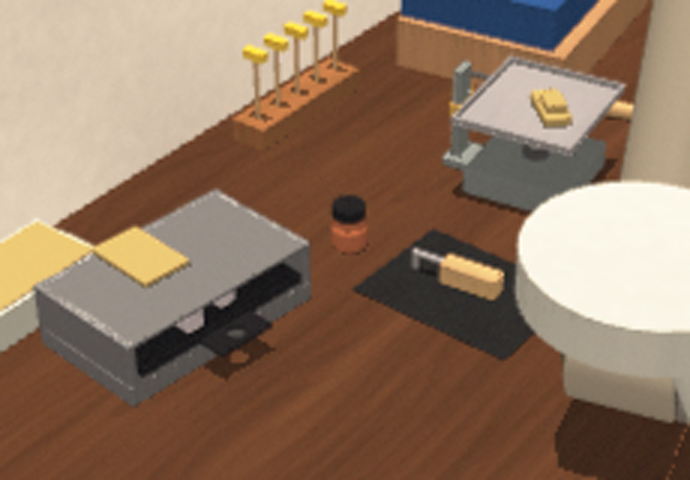

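```bash
cat > loc.py <<'E'
from h import *
np.set_printoptions(precision=4,suppress=True)
def rect(P):
    (c,s,a)=cv2.minAreaRect((P[:,:2]*1000).astype(np.float32)); return np.round(c,1),np.round(s,1),round(a,1),len(P)
if __name__=="__main__":
  for n in("scene","side"):
    d=im(n); P=cloud(d); ok=d["range_z"]>0; hsv=cv2.cvtColor(d["color"],cv2.COLOR_BGR2HSV).astype(int); H,S,V=[hsv[...,i] for i in range(3)]
    def box(x0,x1,y0,y1,z0,z1): return ok&(P[...,0]>x0)&(P[...,0]<x1)&(P[...,1]>y0)&(P[...,1]<y1)&(P[...,2]>z0)&(P[...,2]<z1)
    B=lambda m:P[cv2.morphologyEx(m.astype(np.uint8),cv2.MORPH_OPEN,np.ones((2,2)))>0]
    print(n)
    yel=(S>90)&(H>12)&(H<35)
    print("model",rect(B(box(.45,.64,-.4,-.18,.110,.15)&yel)),"cabin",rect(B(box(.45,.64,-.4,-.18,.127,.15)&yel)))
    print("pan",rect(B(box(.4,.66,-.42,-.16,.095,.12)&(S<60))))
    print("hook",rect(B(box(.42,.57,-.12,.03,.018,.05)&yel)))
    print("hookall",rect(B(box(.40,.60,-.15,.05,.012,.05))))
    print("mat",rect(B(box(.35,.65,-.17,.1,-.01,.012)&(V<55))))
    print("cork",rect(B(box(.33,.48,-.33,-.17,-.01,.02)&(S>80)&(V>170))))
    print("unit",rect(B(box(.5,.85,-.0,.4,.066,.09))))
    print("tab",rect(B(box(.54,.63,.1,.28,.024,.044))))
    m=box(.5,.63,.0,.4,.03,.075); print("inunit",rect(P[m]))
E
python3 loc.py
```

```text
scene
model (array([850.4, 211.8]), array([1268.4,   70.4]), 57.4, 180) cabin (array([ 511.2, -285.7]), array([59.7, 27.1]), 22.9, 44)
pan (array([856.3, 129.9]), array([1390.6,  233.5]), 54.7, 1439)
hook (array([482.5, -57.1]), array([90. , 21.4]), 2.6, 81)
hookall (array([829.4, 318.9]), array([1110.6,   81.8]), 49.0, 267)
mat (array([826.4, 277.9]), array([1160.2,  233.8]), 44.0, 1588)
cork (array([739.3, 251.6]), array([1324.9,  133. ]), 55.8, 621)
unit (array([841. , 440.4]), array([878.2, 252.3]), 61.3, 5614)
tab (array([865.4, 475.5]), array([828.2,  48.2]), 47.6, 88)
inunit (array([604.3, 183.5]), array([70.9, 11.4]), 83.8, 91)
side
model (array([128. , 418.7]), array([  43.4, 1690.3]), 29.5, 105) cabin (array([ 515.6, -276.9]), array([ 3.6, 13.1]), 30.2, 4)
pan (array([243.6, 342.7]), array([ 203.7, 1927.5]), 25.9, 1024)
hook (array([127.2, 551. ]), array([  66.8, 1460.2]), 30.2, 132)
hookall (array([109.4, 518.1]), array([  97.3, 1495.9]), 34.0, 186)
mat (array([115.3, 493.5]), array([ 181.4, 1536.9]), 36.5, 985)
cork (array([0., 0.]), array([0., 0.]), 0.0, 0)
unit (array([316. , 660.2]), array([ 281.2, 1519.5]), 38.7, 2398)
tab (array([614.4, 161.1]), array([124.3,  43.7]), 89.4, 184)
inunit (array([611.4, 139.1]), array([ 37. , 168.6]), 0.5, 278)
```

```bash
sed -i 's/B=lambda m:.*/B=lambda m:P[m\&(cv2.morphologyEx(m.astype(np.uint8),cv2.MORPH_OPEN,np.ones((2,2)))>0)]/' loc.py; python3 loc.py
```

```text
scene
model (array([ 533. , -286.8]), array([32.6, 64.8]), 46.9, 151) cabin (array([ 528. , -278.1]), array([17.9, 29. ]), 42.7, 31)
pan (array([ 567.4, -294.5]), array([184.8, 179. ]), 8.7, 1325)
hook (array([491.3, -49.2]), array([18.5, 66.6]), 80.1, 54)
hookall (array([509.1, -55.7]), array([106.5,  22. ]), 2.7, 220)
mat (array([492.1, -50.6]), array([144.1, 199.2]), 87.6, 1353)
cork (array([ 412. , -246.7]), array([100.8, 121.8]), 89.8, 580)
unit (array([709.3, 174. ]), array([251.4, 152.6]), 83.4, 5505)
tab (array([605. , 187.2]), array([66.7, 10.1]), 84.1, 85)
inunit (array([605.2, 185.2]), array([70.7, 10.9]), 83.6, 92)
side
model (array([ 528.5, -284.6]), array([31.8, 73.2]), 49.3, 87) cabin (array([0., 0.]), array([0., 0.]), 0.0, 0)
pan (array([ 562.1, -292.2]), array([180.7, 183.1]), 8.3, 914)
hook (array([481.6, -57.6]), array([63.6, 26.7]), 8.8, 110)
hookall (array([502. , -52.5]), array([105.7,  30.3]), 7.6, 168)
mat (array([487.5, -51.4]), array([150.8, 196.1]), 88.5, 899)
cork (array([0., 0.]), array([0., 0.]), 0.0, 0)
unit (array([704.8, 175.9]), array([257.2, 154.4]), 83.9, 2282)
tab (array([609.8, 162.7]), array([ 36.7, 120.5]), 2.0, 145)
inunit (array([610.8, 139.9]), array([ 38.3, 166.5]), 0.0, 287)
```

```bash
cat >> h.py <<'E'
def go(x,y,z,yaw):
    "prints shift/turn (mm,deg) to bring TCP to x,y,z with tool x axis at yaw (world deg)"
    o=env.observe(); R=np.array(o["tool_rot"]); p=np.array(o["position"])
    s=R.T@(np.array([x,y,z])-p)*1000
    cy=np.degrees(np.arctan2(R[1,0],R[0,0])); t=-((yaw-cy+180)%360-180)
    q6=o["q"][5]+ (np.degrees(np.arctan2(y,x))-o["q"][0])+t
    print("shift",np.round(s,1),"turn",round(t,1),"~q6",round(q6),"tilt",np.round(R[:2,2],3))
E
python3 -c "
from h import *
go(.531,-.285,.25,-42)"
```

```text
shift [350.8 -60.  -18.7] turn 68.2 ~q6 104 tilt [-0.  0.]
```

```bash
python3 -m inch '85 60 -10 -19 10;85 120 -20 -19 20;85 180 -30 -19 30;85 230 -40 -19 40;85 290 -50 -19 50;85 351 -60 -19 60;85 351 -60 -19 68;85 351 -60 -19 68;85 351 -60 -19 68' 40; python3 -c "
from h import *
save('wrist','w1.png')
go(.531,-.285,.25,-42)"
```

```text
time_s: 1.58
position: [0.5306, -0.2855, 0.2503]
tool_rot: [[0.747, -0.665, -0.0], [-0.665, -0.747, -0.0], [-0.0, 0.0, -1.0]]
ft_force: [-0.1, -0.3, -0.2]
grip_width: 0.0851
shift [-0.  -0.8  0.4] turn 0.2 ~q6 104 tilt [-0. -0.]
```

View pics/w1.png

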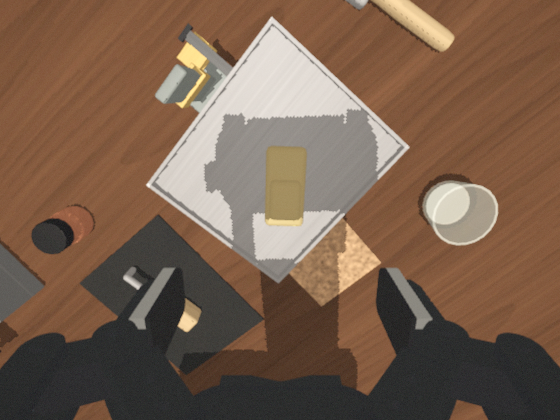

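```bash
python3 - <<'E'
from loc import *
d=im("wrist"); hsv=cv2.cvtColor(d["color"],cv2.COLOR_BGR2HSV).astype(int)
P=cloud(d)
m=(hsv[...,1]>90)&(d["range_z"]>0)&(P[...,2]>.108)&(P[...,2]<.2)
m[:,:200]=0;m[:,350:]=0
print(rect(P[m]), np.median(P[m][:,2]),P[m][:,2].max())
f=(hsv[...,1]<60)&(abs(P[...,0]-.56)<.06)&(abs(P[...,1]+.29)<.06); print("floor z",np.median(P[f][:,2]))
go(.531,-.285,.25,-42)
E
```

```text
(array([ 532.1, -292.1]), array([32.9, 68.6]), 46.3, 2848) 0.11667039731898068 0.13000787330724958
floor z 0.31376702528489037
shift [-0.  -0.9  0.4] turn 0.2 ~q6 104 tilt [-0. -0.]
```

```bash
python3 -c "
from h import *
go(.532,-.290,.106,-43.5)"
```

```text
shift [  4.    2.2 144.4] turn 1.7 ~q6 105 tilt [-0. -0.]
```

```bash
python3 -m inch '85 4 2 50 2;85 4 2 100 2;85 4 2 144 2;85 4 2 144 2;30 4 2 144 2;25 4 2 144 2;20 4 2 144 2;20 4 2 144 2;20 4 2 144 2;20 4 2 144 2' 40;python3 -c "
from h import *
save('wrist','w2.png')"
```

```text
time_s: 2.92
position: [0.5329, -0.2892, 0.1064]
tool_rot: [[0.721, -0.692, 0.0], [-0.692, -0.721, -0.0], [0.0, -0.0, -1.0]]
ft_force: [0.3, -1.0, 1.0]
grip_width: 0.0325
```

View pics/w2.png

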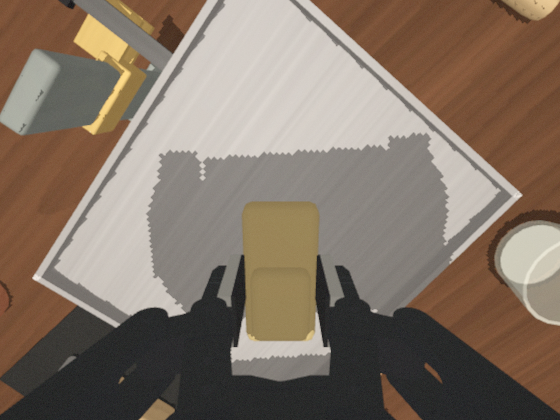

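```bash
python3 -m inch '20 0 0 -50 0;20 0 0 -100 0;20 0 0 -110 0' ;python3 -c "
from h import *
go(.396,-.243,.060,-43.5);go(.396,-.243,.010,-43.5)"
```

```text
time_s: 3.35
position: [0.5335, -0.2895, 0.2196]
tool_rot: [[0.722, -0.692, 0.004], [-0.692, -0.722, -0.003], [0.005, -0.0, -1.0]]
ft_force: [0.3, -0.8, -1.4]
grip_width: 0.0326
shift [-132.2   61.7  158.8] turn -0.3 ~q6 102 tilt [ 0.004 -0.003]
shift [-132.5   61.7  208.8] turn -0.3 ~q6 102 tilt [ 0.004 -0.003]
```

```bash
python3 -m inch '20 -45 20 0 0;20 -90 40 0 0;20 -132 62 0 0;20 -132 62 50 0;20 -132 62 100 0;20 -132 62 150 0;20 -132 62 190 0;20 -132 62 204 0;20 -132 62 206 0;20 -132 62 206 0' ;python3 -c "
from h import *
save('wrist','w3.png')"
```

```text
time_s: 4.6
position: [0.3938, -0.2416, 0.0095]
tool_rot: [[0.721, -0.693, -0.002], [-0.693, -0.721, 0.002], [-0.003, -0.0, -1.0]]
ft_force: [-0.4, 0.6, -0.4]
grip_width: 0.0325
```

View pics/w3.png

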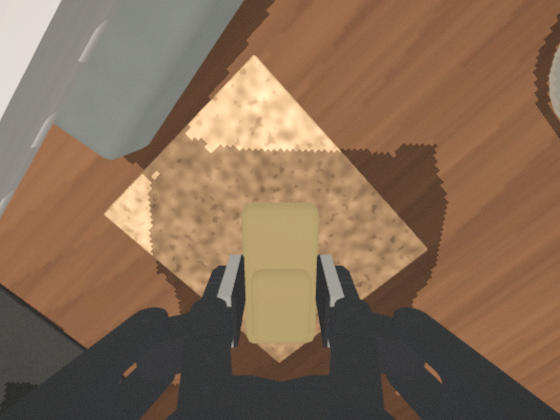

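```bash
python3 -m inch '20 0 0 1 0;45 0 0 1 0;60 0 0 1 0;60 0 0 1 0;60 0 0 -40 0;60 0 0 -100 0;60 0 0 -160 0;85 0 0 -210 0;85 0 0 -210 0' ;python3 -c "
from h import *
go(.490,-.053,.2,5)"
```

```text
time_s: 5.78
position: [0.3955, -0.2432, 0.2236]
tool_rot: [[0.721, -0.692, 0.005], [-0.692, -0.722, -0.006], [0.008, 0.0, -1.0]]
ft_force: [0.4, -0.8, -0.6]
grip_width: 0.0848
shift [ -63.7 -202.7   23.1] turn -48.8 ~q6 79 tilt [ 0.005 -0.006]
```

```bash
python3 -m inch '85 -16 -50 0 -10;85 -32 -100 0 -20;85 -48 -150 0 -30;85 -64 -203 0 -40;85 -64 -203 0 -49;85 -64 -203 0 -49;85 -64 -203 0 -49' ;python3 -c "
from loc import *
save('wrist','w4.png')
d=im('scene');save('scene','s4.png',(140,120,360,350),3)
go(.490,-.053,.2,5)"
```

```text
time_s: 6.65
position: [0.4887, -0.052, 0.2197]
tool_rot: [[0.996, 0.086, -0.001], [0.086, -0.996, 0.0], [-0.001, -0.0, -1.0]]
ft_force: [1.2, -0.3, 0.1]
grip_width: 0.085
shift [ 1.1  0.9 20.2] turn 0.0 ~q6 79 tilt [-0.  0.]
```

View pics/w4.png

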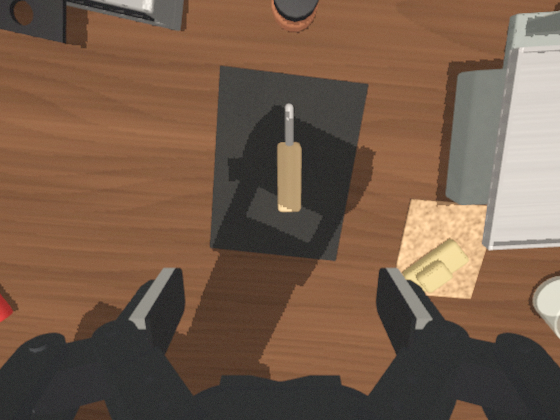

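View pics/s4.png

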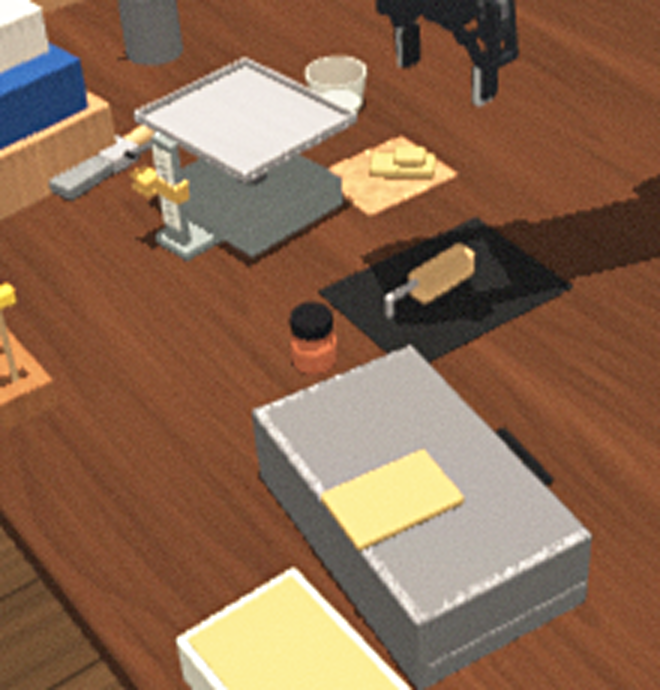

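```bash
cat > wl.py <<'E'
from loc import *
d=im('wrist'); hsv=cv2.cvtColor(d["color"],cv2.COLOR_BGR2HSV).astype(int);P=cloud(d);H,S,V=[hsv[...,i] for i in range(3)]
def blob(m,z):
    c=max(cv2.findContours(m.astype(np.uint8),0,2)[0],key=cv2.contourArea)[:,0]
    q=np.array([plane(d,u,v,z) for u,v in c]); return rect(q)
E
python3 - <<'E'
from wl import *
m=(S>70)&(V>70); m[:130]=0;m[230:]=0;m[:,:260]=0;m[:,320:]=0
print("handle",blob(m,.031),np.median(P[m][:,2]))
print("rod tip top",plane(d,289,106,.022),plane(d,289,140,.022),P[106,289],P[125,289])
m=(S>60)&(V>90); m[:190]=0;m[305:]=0;m[:,:395]=0;m[:,490:]=0
q=(m&(P[...,2]<.012)&(P[...,2]>-.004)); print("cork",rect(P[q]))
q=(m&(P[...,2]<.05)&(P[...,2]>.013)); print("model",rect(P[q]))
m=(P[...,2]>.027)&(P[...,2]<.037)&(V<80);m[:, 80:]=0;m[60:]=0;print("tab",rect(P[m]))
for u,v in((25,12),): print(plane(d,u,v,.035))
E
```

```text
handle (array([489.8, -61.2]), array([72.6, 24.9]), 5.9, 58) 0.02992459835081772
rod tip top [ 0.5592 -0.0551  0.022 ] [ 0.5267 -0.0582  0.022 ] [ 0.5594 -0.0549  0.0292] [ 0.5418 -0.0566  0.0282]
cork (array([ 410.8, -255.3]), array([162.5, 118.2]), 11.2, 7380)
model (array([ 395.9, -241.5]), array([33.9, 69.3]), 44.9, 1619)
tab (array([615.6, 168.1]), array([68.1, 34.1]), 83.1, 2065)
[0.6172 0.1792 0.035 ]
```

```bash
python3 -m inch '85 0 8 50 0;85 0 8 100 0;85 0 8 100 0;85 0 8 100 0' ;python3 -c "
from wl import *
save('wrist','w5.png')
m=(S>70)&(V>70); m[:60]=0;m[330:]=0;m[:,:240]=0;m[:,340:]=0
print('handle',blob(m,.031),np.median(P[m][:,2]))
go(.488,-.06,.009,5.5)"
```

```text
time_s: 7.35
position: [0.4906, -0.06, 0.122]
tool_rot: [[0.996, 0.09, 0.002], [0.09, -0.996, -0.001], [0.002, 0.001, -1.0]]
ft_force: [0.8, 0.3, 0.6]
grip_width: 0.0849
handle (array([490.9, -60.9]), array([72.8, 23.9]), 6.0, 49) 0.0006669589827476747
shift [ -3.1  -0.4 113.3] turn -0.3 ~q6 77 tilt [ 0.004 -0.001]
```

View pics/w5.png

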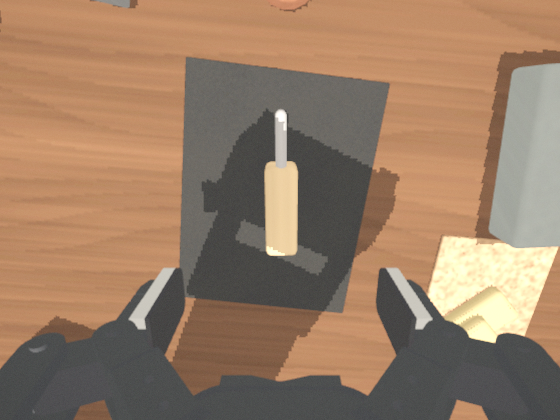

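```bash
python3 -m inch '85 0 1 50 0;85 0 1 100 0;85 0 1 111 0;85 0 1 111 0;20 0 1 111 0;15 0 1 111 0;15 0 1 111 0;15 0 1 111 0;15 0 1 111 0;15 0 1 111 0' 70 ;python3 -c "
from wl import *
save('wrist','w6.png')
go(.56,.1,.17,-6.6)"
```

```text
time_s: 8.7
position: [0.4902, -0.0608, 0.0101]
tool_rot: [[0.996, 0.09, 0.001], [0.09, -0.996, -0.001], [0.001, 0.001, -1.0]]
ft_force: [-0.9, -0.1, 8.1]
grip_width: 0.0225
shift [  84.2 -153.7 -159.9] turn 11.8 ~q6 107 tilt [ 0.001 -0.001]
```

View pics/w6.png

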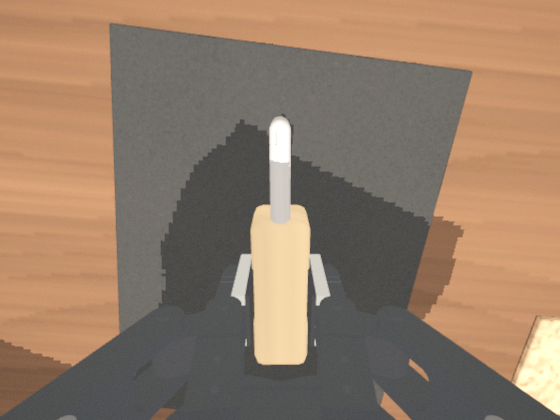

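```bash
python3 -m inch '15 0 0 -50 0;15 0 0 -100 0;15 10 -50 -100 4;15 20 -100 -100 8;15 30 -150 -100 12;15 35 -200 -100 12;15 40 -254 -100 12;15 40 -254 -100 12;15 40 -254 -100 12' ;python3 -c "
from wl import *
save('wrist','w7.png')
go(.506,.197,.110,-6.6)"
```

```text
time_s: 9.93
position: [0.5066, 0.1957, 0.1092]
tool_rot: [[0.993, -0.118, -0.001], [-0.118, -0.993, -0.0], [-0.0, 0.0, -1.0]]
ft_force: [0.2, -0.6, -0.2]
grip_width: 0.0225
shift [-1.1 -1.9 -0.7] turn -0.3 ~q6 118 tilt [-0. -0.]
```

View pics/w7.png

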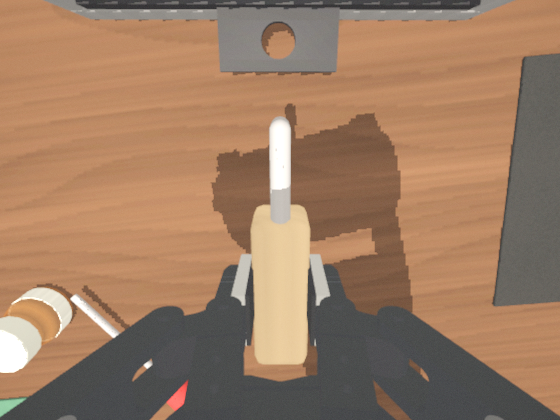

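```bash
python3 - <<'E'
from wl import *
g=cv2.cvtColor(d["color"],cv2.COLOR_BGR2GRAY)
m=(S>60)&(V>60); m[:18]=0;m[66:]=0;m[:,:250]=0;m[:,305:]=0
c=max(cv2.findContours(m.astype(np.uint8),0,2)[0],key=cv2.contourArea)[:,0]
print(c.min(0),c.max(0))
q=np.array([plane(d,u,v,.035) for u,v in c]);print("hole pts rect",rect(q))
L,Rr=plane(d,221,71,.035),plane(d,337,71,.035); print("edge corners",L,Rr,"mid",(L+Rr)/2,np.degrees(np.arctan2(*(L-Rr)[:2][::-1])))
dr=(L-Rr)/np.linalg.norm(L-Rr); x=np.array([dr[1],-dr[0],0]); print("hole est",(L+Rr)/2+.017*x)
o=env.observe();T=np.array(o["tool_rot"]);print("tip pred",o["position"]+T@[.0707,0,.007])
# tip front of rod at top: rod top z = tip+.026
z=o["position"][2]-.007+.022
print("rod front", plane(d,280,117,z), "rod side mid",plane(d,280.5,150,z))
E
```

```text
[261  23] [294  59]
hole pts rect (array([616.3, 182.7]), array([19.3, 18.9]), 40.2, 51)
edge corners [0.6042 0.2184 0.035 ] [0.5958 0.1495 0.035 ] mid [0.6    0.1839 0.035 ] 83.04912901605634
hole est [0.6169 0.1819 0.035 ]
tip pred [0.5771 0.1863 0.1024]
rod front [0.5788 0.1859 0.1244] rod side mid [0.5668 0.1872 0.1244]
```

```bash
python3 -m inch '15 20 0 0 0;15 41 0 0 0;15 41 0 30 0;15 41 0 57 0;15 41 0 57 0;15 41 0 57 0' ;python3 -c "
from wl import *
save('wrist','w8.png');save('side','d8.png',(190,190,290,270),6)"
```

```text
time_s: 10.82
position: [0.5481, 0.1907, 0.0534]
tool_rot: [[0.993, -0.12, 0.001], [-0.12, -0.993, 0.0], [0.001, -0.0, -1.0]]
ft_force: [-0.5, 0.5, -0.9]
grip_width: 0.0228
```

View pics/w8.png

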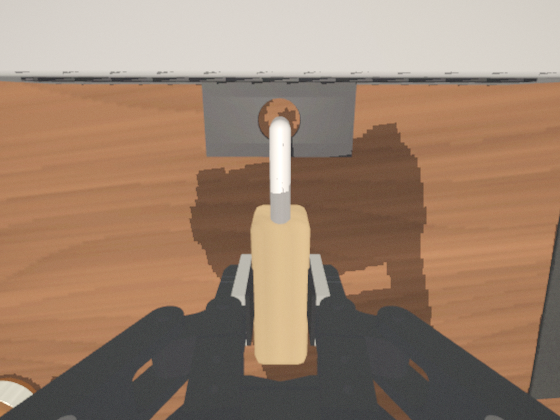

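View pics/d8.png

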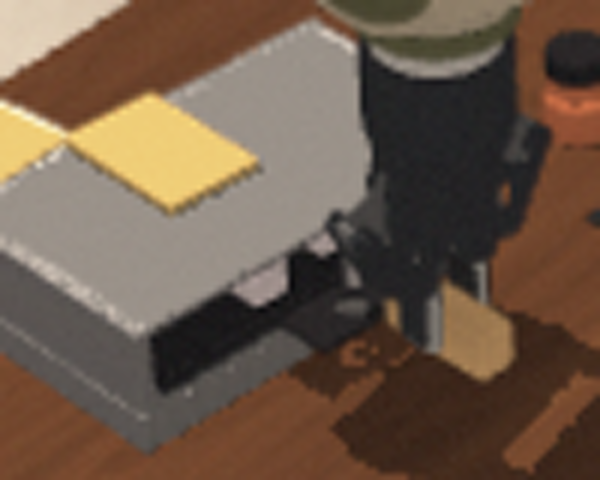

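```bash
python3 - <<'E'
from wl import *
print("rod front",plane(d,280,117,.046+.022)," hole",plane(d,279,119,.035), plane(d,279,98,.035), plane(d,279,156,.035))
E
python3 -m inch '15 0 0 12 0;15 0 0 23 0;15 0 0 23 0;15 0 0 23 0'
```

```text
rod front [0.62   0.1821 0.068 ]  hole [0.6172 0.1829 0.035 ] [0.6264 0.1818 0.035 ] [0.6001 0.185  0.035 ]
time_s: 11.52
position: [0.5475, 0.1911, 0.0293]
tool_rot: [[0.993, -0.119, -0.0], [-0.119, -0.993, -0.0], [-0.0, 0.0, -1.0]]
ft_force: [-0.1, -0.4, -0.1]
grip_width: 0.0224
```

```bash
python3 -m inch '15 -10 0 0 0;15 -25 0 0 0;15 -40 0 0 0;15 -55 0 0 0;15 -70 0 0 0;15 -85 0 0 0;15 -100 0 0 0;15 -115 0 0 0;15 -125 0 0 0;15 -132 0 0 0'; python3 -m inch '15 -2 0 0 0;15 -3 0 0 0';python3 -c "
from wl import *
save('wrist','w9.png');save('side','d9.png',(170,130,400,290),3)"
```

```text
time_s: 12.78
position: [0.4157, 0.2068, 0.0292]
tool_rot: [[0.993, -0.119, -0.0], [-0.119, -0.993, -0.0], [-0.0, 0.0, -1.0]]
ft_force: [1.5, -0.4, -0.1]
grip_width: 0.0227
time_s: 13.02
position: [0.4141, 0.2071, 0.0293]
tool_rot: [[0.993, -0.119, 0.001], [-0.119, -0.993, 0.0], [0.001, -0.0, -1.0]]
ft_force: [5.4, -1.5, -3.4]
grip_width: 0.0224
```

View pics/w9.png

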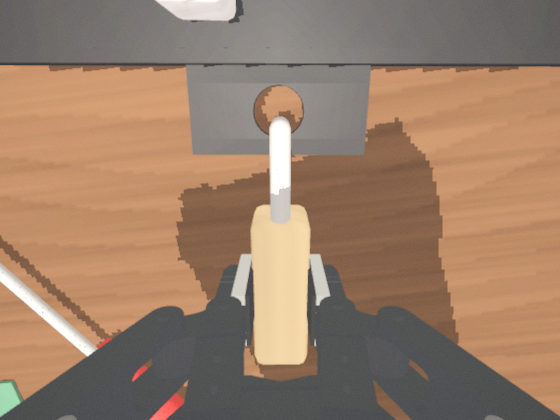

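View pics/d9.png

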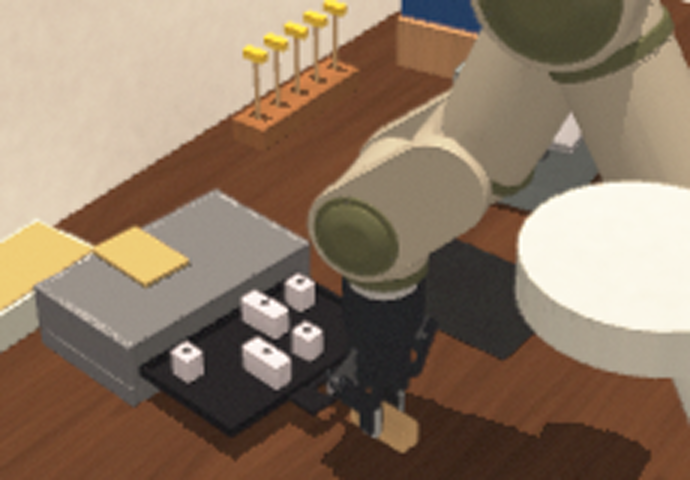

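```bash
python3 -m inch '15 7 0 0 0;15 7 0 -30 0;15 7 0 -80 0;15 7 0 -110 0;15 7 0 -110 0'; python3 -c "
from wl import *
save('wrist','w10.png')
go(.4905,-.0605,.13,5.2)"
```

```text
time_s: 13.8
position: [0.421, 0.2065, 0.1409]
tool_rot: [[0.993, -0.119, 0.003], [-0.119, -0.993, 0.001], [0.003, -0.001, -1.0]]
ft_force: [-0.1, 1.1, -1.3]
grip_width: 0.0224
shift [101.9 256.4   8.5] turn -12.0 ~q6 78 tilt [-0.002 -0.   ]
```

View pics/w10.png

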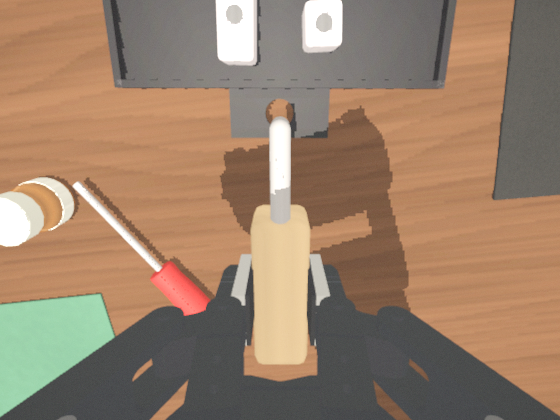

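Bars and blocks are visible; hook free of the hole. Return the hook to its mat.

```bash
python3 -m inch '15 20 50 0 -4;15 40 100 0 -8;15 60 150 0 -12;15 80 200 0 -12;15 102 256 0 -12;15 102 256 40 -12;15 102 256 80 -12;15 102 256 110 -12;15 102 256 125 -12;15 102 256 127 -12'; python3 -c "
from wl import *
save('wrist','w11.png')
go(.4905,-.0605,.0105,5.2)"
```

```text
time_s: 15.15
position: [0.4899, -0.0596, 0.0102]
tool_rot: [[0.996, 0.09, -0.005], [0.09, -0.996, 0.002], [-0.004, -0.002, -1.0]]
ft_force: [-2.3, 0.6, 2.5]
grip_width: 0.0227
shift [0.  0.8 0.6] turn -0.0 ~q6 78 tilt [-0.003  0.001]
```

View pics/w11.png

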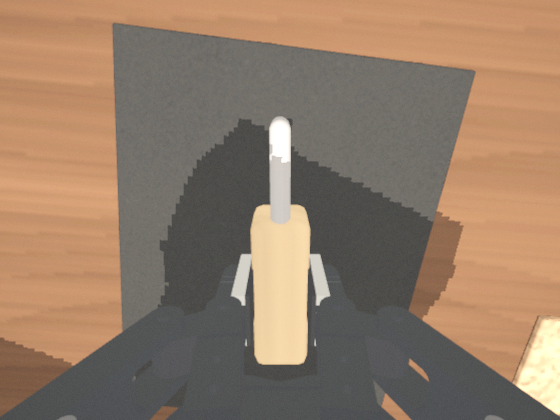

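```bash
python3 -m inch '15 0 0 0 0;40 0 0 0 0;60 0 0 0 0;60 0 0 0 0;60 0 0 -50 0;60 0 0 -110 0;70 0 0 -170 0;85 0 0 -220 0;85 0 0 -220 0'; python3 -c "
from wl import *
save('wrist','w12.png')
save('scene','s12.png',(140,120,360,350),3)
# unit axis yaw
R=np.array([np.cos(np.radians(-6.8)),np.sin(np.radians(-6.8))]);h=np.array([.6168,.1823]); t=h+R*(.017+.0675-.13); print('tray_in',t)
go(t[0],t[1],.26,-6.8)"
```

```text
time_s: 16.38
position: [0.4924, -0.0604, 0.2359]
tool_rot: [[0.996, 0.09, 0.007], [0.09, -0.996, -0.003], [0.007, 0.003, -1.0]]
ft_force: [0.4, -0.4, -0.8]
grip_width: 0.0848
tray_in [0.5716 0.1877]
shift [ 102.9 -239.2  -28.8] turn 12.0 ~q6 115 tilt [-0.002  0.001]
```

View pics/s12.png

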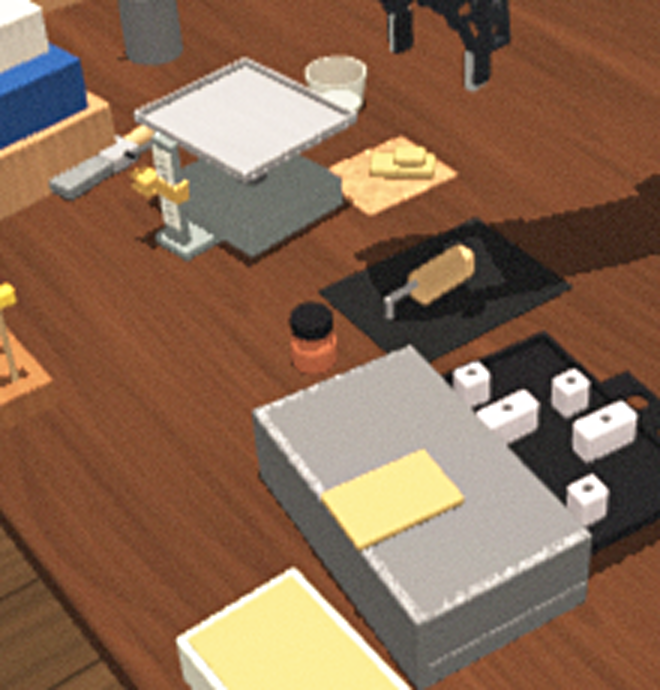

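```bash
python3 -m inch '85 20 -50 -10 4;85 40 -100 -15 8;85 60 -150 -20 12;85 80 -200 -25 12;85 103 -239 -29 12;85 103 -239 -29 12;85 103 -239 -29 12'; python3 -c "
from wl import *
save('wrist','w13.png')
save('scene','s13.png',(180,150,220,210),10)
save('side','d13.png',(310,140,350,200),10)
a=cv2.imread('pics/s13.png');b=cv2.imread('pics/d13.png');cv2.imwrite('pics/c13.png',np.hstack([a,b]))"
```

```text
time_s: 17.4
position: [0.5718, 0.1869, 0.2598]
tool_rot: [[0.993, -0.119, -0.003], [-0.119, -0.993, -0.001], [-0.003, 0.001, -1.0]]
ft_force: [-0.3, -0.4, -0.1]
grip_width: 0.0854
```

View pics/w13.png

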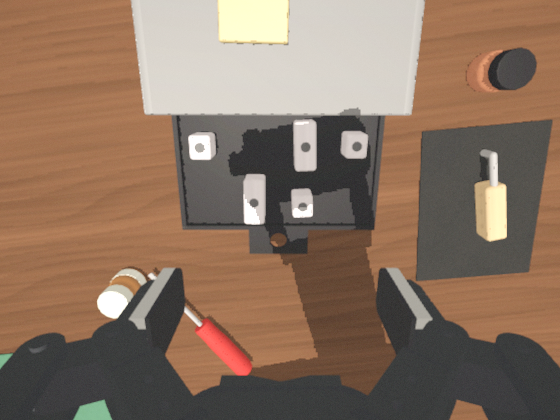

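View pics/c13.png

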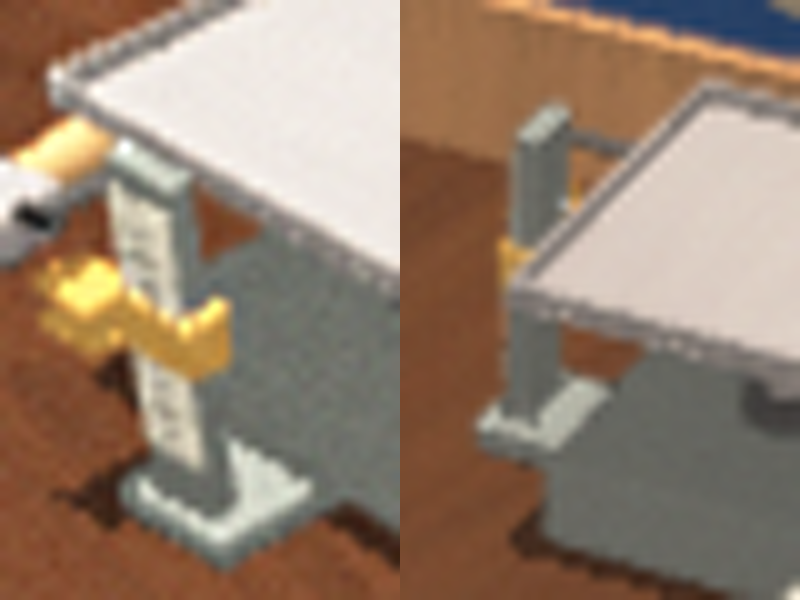

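```bash
python3 - <<'E'
from wl import *
s=im("scene");Q=cloud(s);h=cv2.cvtColor(s["color"],cv2.COLOR_BGR2HSV).astype(int)
print("tip",Q[170:173,182:186].reshape(-1,3))
m=(h[...,1]>130)&(h[...,0]>15)&(h[...,0]<32)&(h[...,2]>120); m[:174]=0;m[190:]=0;m[:,:182]=0;m[:,206:]=0
ys,xs=np.nonzero(m)
for v in range(174,190):
    u=xs[ys==v]
    if len(u): print(v,u.min(),u.max(),"z",np.round(Q[v,u,2]*1000),"y",np.round(Q[v,u,1]*1000))
# castings tops in wrist
m=(S<40)&(V>120)&(P[...,2]>.05)&(P[...,2]<.072); m[:112]=0;m[235:]=0;m[:,:170]=0;m[:,385:]=0
m=cv2.morphologyEx(m.astype(np.uint8),cv2.MORPH_OPEN,np.ones((3,3)))
n,l,st,ce=cv2.connectedComponentsWithStats(m)
for i in range(1,n):
    if st[i,4]>60:
        c=max(cv2.findContours((l==i).astype(np.uint8),0,2)[0],key=cv2.contourArea)[:,0]
        print(ce[i],rect(P[l==i]),rect(np.array([plane(d,u,v,.064) for u,v in c])))
E
```

```text
tip [[ 0.6744 -0.3185  0.1104]
 [ 0.6731 -0.3145  0.1118]
 [ 0.669  -0.3165  0.1092]
 [ 0.6671 -0.3138  0.1097]
 [ 0.6761 -0.3159  0.1089]
 [ 0.6741 -0.3135  0.1093]
 [ 0.6739 -0.307   0.1124]
 [ 0.6703 -0.3082  0.1103]
 [ 0.6159 -0.451   0.0132]
 [ 0.6751 -0.3124  0.1068]
 [ 0.6753 -0.3051  0.1104]
 [ 0.6034 -0.4553  0.0058]]
176 186 190 z [84. 84. 83. 86. 85.] y [-320. -318. -318. -311. -311.]
177 184 190 z [87. 86. 85. 82. 85. 86.] y [-315. -315. -314. -316. -311. -306.]
178 184 187 z [84. 85. 86. 83.] y [-315. -311. -309. -311.]
179 184 192 z [ 1. 84. 83. 84. 87.] y [-428. -308. -308. -297. -290.]
180 185 194 z [ 3. 82. 83. 86. 84. 81. 82. 83. 89.] y [-418. -305. -300. -294. -294. -296. -293. -289. -279.]
181 184 202 z [ 70.  72.  71.  74. 846.  83.  69.  76.  80.  81.  81.  84.  85.  83.] y [-320. -315. -315. -309.  765. -293. -311. -299. -291. -288. -286. -280.
 -267. -268.]
182 184 202 z [69. 71. 69. 73. 72. 72. 72. 72. 72. 76. 82. 83. 86. 87. 86. 81. 83. 81.] y [-316. -312. -313. -305. -305. -303. -301. -300. -297. -289. -280. -277.
 -271. -267. -265. -269. -266. -266.]
183 1
[... 532 characters left out ...]
. -265. -267.]
187 199 199 z [72.] y [-262.]
[305.2459 145.1554] (array([599.6, 156.9]), array([22. , 49.6]), 85.2, 1049) (array([600.2, 157.4]), array([22. , 49.5]), 84.9, 16)
[355.072  144.4767] (array([594.4, 106. ]), array([22.2, 23.9]), 82.1, 514) (array([595.5, 107.4]), array([23.5, 24.9]), 83.0, 23)
[201.2828 146.4428] (array([611.7, 262.6]), array([22.2, 24.7]), 83.2, 594) (array([612.2, 260.8]), array([23.8, 25. ]), 83.0, 21)
[254.1814 199.6206] (array([547.9, 217.1]), array([21.7, 49.6]), 82.2, 904) (array([549.7, 216.6]), array([21.4, 51.1]), 82.2, 23)
[302.1736 203.8536] (array([537.4, 166.6]), array([21.3, 24.8]), 84.8, 478) (array([539.5, 166.5]), array([21.4, 26.9]), 83.7, 16)
```

```bash
python3 -c "
from h import *
go(.5490,.2168,.040,-8)"
```

```text
shift [-26.6 -27.2 221.4] turn 1.1 ~q6 120 tilt [ 0. -0.]
```

```bash
python3 -m inch '38 -27 -27 0 1;38 -27 -27 50 1;38 -27 -27 90 1;38 -27 -27 120 1;38 -27 -27 120 1;38 -27 -27 120 1'; python3 - <<'E'
from wl import *
save('wrist','w14.png')
m=(S<40)&(V>120)&(P[...,2]>.05)&(P[...,2]<.072); m[:112]=0
m=cv2.morphologyEx(m.astype(np.uint8),cv2.MORPH_OPEN,np.ones((3,3)))
n,l,st,ce=cv2.connectedComponentsWithStats(m)
for i in range(1,n):
    if st[i,4]>60:
        c=max(cv2.findContours((l==i).astype(np.uint8),0,2)[0],key=cv2.contourArea)[:,0]
        print(ce[i],rect(P[l==i]),rect(np.array([plane(d,u,v,.064) for u,v in c])))
go(.5490,.2168,.040,-8)
E
```

```text
time_s: 18.45
position: [0.5494, 0.2173, 0.1428]
tool_rot: [[0.991, -0.136, 0.002], [-0.136, -0.991, 0.0], [0.002, -0.001, -1.0]]
ft_force: [0.8, 0.1, -0.5]
grip_width: 0.0381
[358.47   140.2774] (array([593.3, 157.9]), array([22.2, 37.9]), 85.2, 1900) (array([593.9, 159.2]), array([23.2, 37.4]), 85.3, 23)
[436.1692 129.5687] (array([593.1, 106.8]), array([22.2, 23.4]), 81.4, 1442) (array([593.8, 109.7]), array([25.8, 22.7]), 82.1, 34)
[199.4857 134.3891] (array([611.5, 262.7]), array([22.2, 25. ]), 81.7, 1398) (array([611.8, 261. ]), array([23.5, 24.8]), 82.1, 36)
[280.307  213.8575] (array([547.6, 217.2]), array([21.9, 50.1]), 81.9, 2000) (array([549.6, 216.9]), array([21.5, 51.2]), 81.8, 37)
[351.7545 218.8142] (array([537.4, 166.6]), array([22.1, 24.7]), 85.5, 1055) (array([540. , 167.5]), array([22.6, 28. ]), 85.8, 34)
[ 69.2866 351.4579] (array([450.3, 410.7]), array([10. , 30.9]), 30.5, 321) (array([458.4, 401.7]), array([ 9.9, 33.1]), 31.8, 33)
shift [ -0.6   0.7 103. ] turn 0.2 ~q6 120 tilt [0.003 0.001]
```

View pics/w14.png

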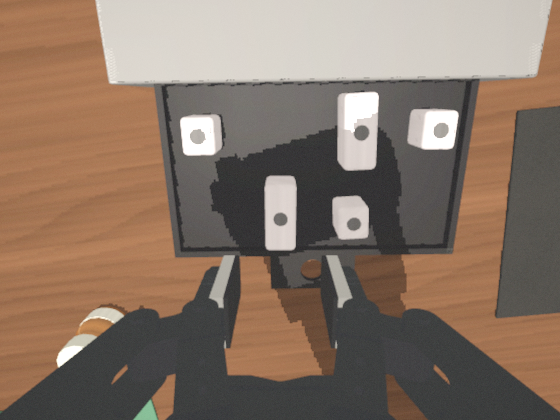

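```bash
python3 -m inch '38 0 0 50 0;38 0 0 90 0;38 0 0 100 0;38 0 0 100 0;12 0 0 100 0;12 0 0 100 0;12 0 0 100 0;12 0 0 100 0;12 0 0 50 0;12 0 0 0 0' 90; python3 -m inch '12 0 0 -60 0;12 0 0 -60 0'; python3 -c "
from h import *
save('wrist','w15.png')
go(.5555,-.265,.20,8.5)"
```

```text
time_s: 19.8
position: [0.5485, 0.2173, 0.1432]
tool_rot: [[0.991, -0.136, -0.0], [-0.136, -0.991, 0.0], [-0.0, -0.0, -1.0]]
ft_force: [1.3, 0.6, -2.1]
grip_width: 0.02
time_s: 20.05
position: [0.5503, 0.2177, 0.207]
tool_rot: [[0.991, -0.136, 0.011], [-0.136, -0.991, 0.002], [0.01, -0.003, -1.0]]
ft_force: [0.4, 0.5, -3.2]
grip_width: 0.0198
shift [ 72.  477.1   3.3] turn -16.3 ~q6 56 tilt [0.005 0.001]
```

View pics/w15.png

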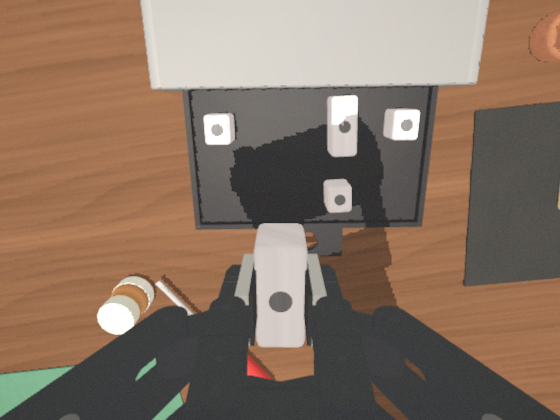

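```bash
python3 -c "
from h import *
go(.526,-.247,.20,8.5)"; python3 -m inch '12 4 57 0 -2;12 9 115 0 -4;12 13 172 0 -6;12 17 230 0 -8;12 22 287 0 -10;12 26 344 0 -12;12 31 402 0 -14;12 40 459 0 -16;12 40 459 0 -16;12 40 459 0 -16'; python3 -c "
from h import *
save('wrist','w16.png')
go(.526,-.247,.110,8.5)"
```

```text
shift [ 40.3 463.3   3.2] turn -16.3 ~q6 56 tilt [0.005 0.001]
time_s: 21.35
position: [0.5252, -0.2422, 0.2001]
tool_rot: [[0.99, 0.142, -0.002], [0.142, -0.99, 0.002], [-0.002, -0.002, -1.0]]
ft_force: [0.5, 0.2, -2.3]
grip_width: 0.0201
shift [-0.1  5.4 90.5] turn -0.3 ~q6 56 tilt [-0.002  0.002]
```

View pics/w16.png

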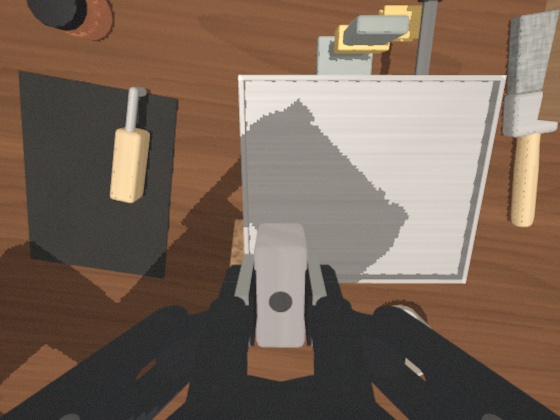

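```bash
python3 - <<'E'
from wl import *
C=np.array([plane(d,*p,.114) for p in((240,77),(504,77),(468,283),(247,283))])
print(C[:,:2],C.mean(0), np.linalg.norm(C-np.roll(C,1,0),axis=1)); 
e=C[0]-C[1];print(np.degrees(np.arctan2(e[1],e[0]))-90)
go(.526,-.247,.110,8.5)
E
```

```text
[[ 0.6118 -0.2039]
 [ 0.6356 -0.3698]
 [ 0.4886 -0.394 ]
 [ 0.4642 -0.2249]] [ 0.55   -0.2981  0.114 ] [0.1491 0.1676 0.149  0.1708]
8.155266210812641
shift [-0.3  5.6 90.8] turn -0.3 ~q6 56 tilt [-0.001  0.001]
```

```bash
python3 -m inch '12 -12 5 40 0;12 -12 5 75 0;12 -12 5 90 0;12 -12 5 92 0;12 -12 5 92 0;40 -12 5 92 0;40 -12 5 92 0;40 -12 5 92 0;40 -12 5 30 0;40 -12 5 -30 0'; python3 -m inch '60 -12 5 -40 0;85 -12 -5 -80 0;85 -12 -5 -80 0'; python3 -c "
from h import *
save('wrist','w17.png')"
```

```text
time_s: 22.7
position: [0.5144, -0.2494, 0.233]
tool_rot: [[0.99, 0.142, -0.001], [0.142, -0.99, 0.0], [-0.0, -0.001, -1.0]]
ft_force: [0.5, -0.9, -0.2]
grip_width: 0.0402
time_s: 23.08
position: [0.5025, -0.2463, 0.3147]
tool_rot: [[0.99, 0.142, 0.005], [0.142, -0.99, -0.004], [0.005, 0.005, -1.0]]
ft_force: [-0.3, 0.2, -1.2]
grip_width: 0.0848
```

View pics/w17.png

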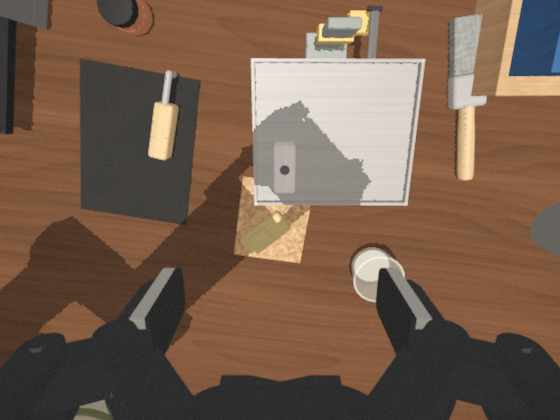

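```bash
python3 -c "
from h import *
go(.599,.1575,.14,-5)"
```

```text
shift [ 153.  -386.1  171.9] turn 13.2 ~q6 110 tilt [ 0.002 -0.002]
```

```bash
python3 -m inch '38 23 -57 20 3;38 45 -114 40 6;38 68 -171 60 9;38 91 -228 80 12;38 114 -286 100 13;38 136 -343 140 13;38 153 -386 172 13;38 153 -386 172 13;38 153 -386 172 13'; cat > cast.py <<'E'
from wl import *
m=(S<40)&(V>110)&(P[...,2]>.05)&(P[...,2]<.072); m[:60]=0
m=cv2.morphologyEx(m.astype(np.uint8),cv2.MORPH_OPEN,np.ones((3,3)))
n,l,st,ce=cv2.connectedComponentsWithStats(m)
for i in range(1,n):
    if st[i,4]>200:
        c=max(cv2.findContours((l==i).astype(np.uint8),0,2)[0],key=cv2.contourArea)[:,0]
        print(np.round(ce[i]),rect(np.array([plane(d,u,v,.064) for u,v in c])))
E
python3 cast.py; python3 -c "
from h import *
save('wrist','w18.png')
go(.599,.1575,.04,-5)"
```

```text
time_s: 24.25
position: [0.5982, 0.1577, 0.1381]
tool_rot: [[0.997, -0.083, -0.002], [-0.083, -0.997, -0.0], [-0.002, 0.001, -1.0]]
ft_force: [0.7, -1.5, 0.6]
grip_width: 0.0378
[280. 211.] (array([601.9, 156.7]), array([21.1, 51.5]), 84.4, 41)
[129. 208.] (array([613.9, 259. ]), array([25.8, 27.5]), 82.9, 37)
[353. 213.] (array([596.7, 107.6]), array([23.5, 27.3]), 82.8, 49)
[275. 290.] (array([541.7, 166.2]), array([21.3, 30.6]), 85.7, 29)
[ 10. 396.] (array([460. , 396.7]), array([14.4, 36.1]), 34.4, 33)
shift [-0.  -1.1 99.9] turn 0.1 ~q6 110 tilt [ 0.001 -0.   ]
```

View pics/w18.png

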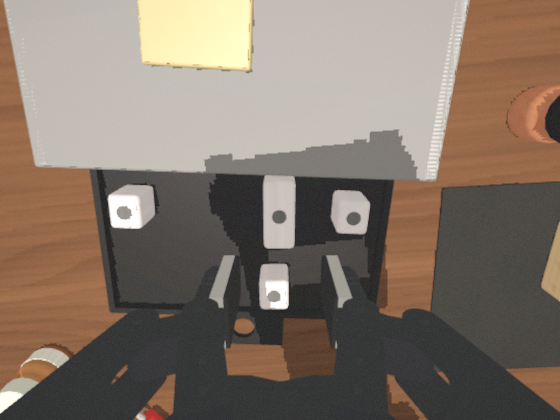

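```bash
python3 -m inch '38 1 0 50 0;38 1 0 90 0;38 1 0 99 0;38 1 0 99 0;12 1 0 99 0;12 1 0 99 0;12 1 0 99 0;12 1 0 99 0;12 1 0 50 0;12 1 0 0 0' 90; python3 -m inch '12 0 0 -60 0;12 0 0 -60 0'; python3 -c "
from h import *
save('wrist','w19.png')
a=np.radians(8.2);p=np.array([.55,-.298])+np.array([[np.cos(a),-np.sin(a)],[np.sin(a),np.cos(a)]])@[-.03,.0]
print(p);go(p[0],p[1],.2,8.2)"
```

```text
time_s: 25.6
position: [0.5993, 0.1575, 0.1411]
tool_rot: [[0.996, -0.084, -0.0], [-0.084, -0.996, -0.0], [-0.0, 0.0, -1.0]]
ft_force: [1.1, 0.3, -2.1]
grip_width: 0.0201
time_s: 25.85
position: [0.6012, 0.1577, 0.2053]
tool_rot: [[0.996, -0.084, 0.011], [-0.084, -0.996, 0.001], [0.011, -0.002, -1.0]]
ft_force: [0.4, 0.1, -2.9]
grip_width: 0.0201
[ 0.52030671 -0.30227887]
shift [-40.8 465.    1.3] turn -13.0 ~q6 52 tilt [0.005 0.   ]
```

View pics/w19.png

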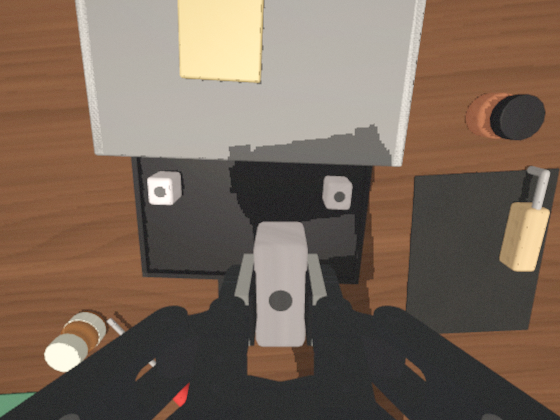

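```bash
python3 -m inch '12 -5 57 0 -2;12 -10 115 0 -4;12 -15 172 0 -6;12 -20 230 0 -8;12 -25 287 0 -10;12 -30 344 0 -12;12 -35 402 0 -13;12 -40 463 0 -13;12 -40 463 0 -13;12 -40 463 0 -13'; python3 -c "
from h import *
save('wrist','w20.png')
go(.5203,-.3023,.097,8.2)"
```

```text
time_s: 27.15
position: [0.5203, -0.2999, 0.1981]
tool_rot: [[0.99, 0.142, -0.002], [0.142, -0.99, 0.002], [-0.002, -0.002, -1.0]]
ft_force: [0.7, 0.2, -2.5]
grip_width: 0.0199
shift [ -0.6   3.  101.5] turn 0.0 ~q6 52 tilt [-0.001  0.002]
```

View pics/w20.png

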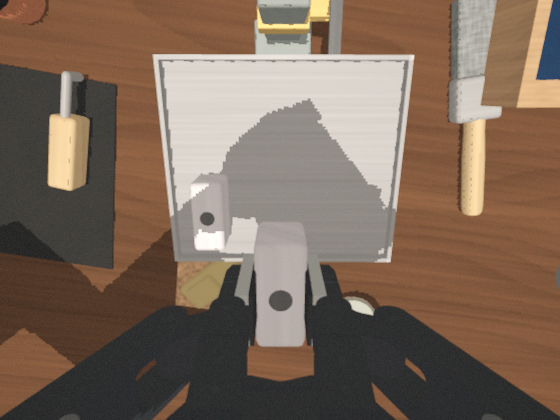

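```bash
python3 -m inch '12 0 5 50 0;12 0 5 85 0;12 0 5 99 0;12 0 5 101 0;12 0 5 101 0;38 0 5 101 0;38 0 5 101 0;38 0 5 101 0;38 0 5 50 0;38 0 5 -10 0'; python3 -m inch '50 0 5 -40 0;85 0 5 -100 0;85 0 5 -100 0'; python3 -c "
from h import *
save('wrist','w21.png');go(.5395,.1665,.14,-5)"
```

```text
time_s: 28.45
position: [0.5211, -0.3052, 0.2101]
tool_rot: [[0.99, 0.142, -0.002], [0.142, -0.99, 0.001], [-0.001, -0.002, -1.0]]
ft_force: [0.5, -0.3, 0.4]
grip_width: 0.038
time_s: 28.82
position: [0.523, -0.3111, 0.3144]
tool_rot: [[0.99, 0.142, 0.007], [0.142, -0.99, -0.007], [0.006, 0.008, -1.0]]
ft_force: [0.7, 0.3, -0.3]
grip_width: 0.0835
shift [  84.2 -470.4  169.9] turn 13.2 ~q6 112 tilt [ 0.003 -0.003]
```

View pics/w21.png

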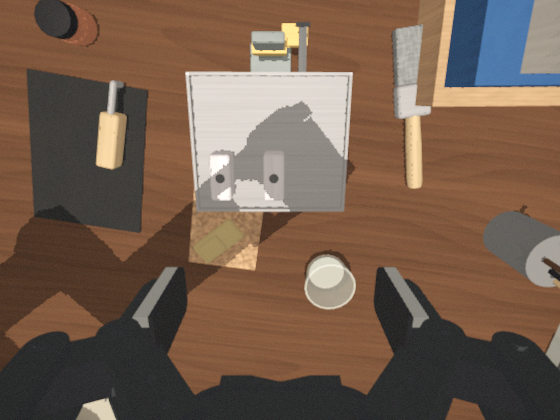

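```bash
python3 -m inch '38 11 -57 20 3;38 22 -114 40 6;38 33 -171 60 9;38 44 -228 80 12;38 55 -286 100 13;38 66 -343 120 13;38 77 -400 140 13;38 84 -450 160 13;38 84 -472 170 13;38 84 -472 170 13'; python3 -m inch '38 0 0 0 0;38 0 0 0 0'; python3 cast.py; python3 -c "
from h import *
save('wrist','w22.png')
go(.5395,.1665,.04,-5)"
```

```text
time_s: 30.12
position: [0.5368, 0.1699, 0.1374]
tool_rot: [[0.997, -0.082, -0.004], [-0.082, -0.997, -0.0], [-0.004, 0.001, -1.0]]
ft_force: [-0.6, -1.3, 0.2]
grip_width: 0.0382
time_s: 30.38
position: [0.5385, 0.1677, 0.1396]
tool_rot: [[0.996, -0.086, 0.0], [-0.086, -0.996, -0.0], [0.0, 0.0, -1.0]]
ft_force: [0.1, -0.7, -0.3]
grip_width: 0.0384
[124. 120.] (array([611.7, 259.2]), array([25.9, 24.8]), 83.1, 38)
[366. 126.] (array([594.6, 107.8]), array([23.6, 24.7]), 82.8, 44)
[282. 215.] (array([539.7, 166.3]), array([21.3, 27.2]), 85.9, 26)
[ 13. 349.] (array([444.2, 386.1]), array([23.9, 40.1]), 70.6, 40)
shift [ 1.1  1.4 99.6] turn 0.1 ~q6 112 tilt [0.001 0.   ]
```

View pics/w22.png

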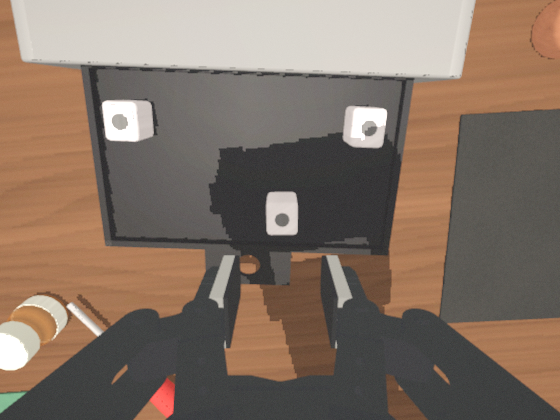

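```bash
python3 -m inch '38 1 1 50 0;38 1 1 90 0;38 1 1 99 0;38 1 1 99 0;12 1 1 99 0;12 1 1 99 0;12 1 1 99 0;12 1 1 99 0;12 1 1 50 0;12 1 1 0 0' 90; python3 -m inch '12 0 0 -60 0;12 0 0 -60 0'; python3 -c "
from h import *
save('wrist','w23.png')
a=np.radians(8.2);p=np.array([.55,-.298])+np.array([[np.cos(a),-np.sin(a)],[np.sin(a),np.cos(a)]])@[-.03,-.05]
print(p);go(p[0],p[1],.2,8.2)"
```

```text
time_s: 31.72
position: [0.5389, 0.1677, 0.1412]
tool_rot: [[0.996, -0.084, -0.0], [-0.084, -0.996, 0.0], [-0.0, -0.0, -1.0]]
ft_force: [0.3, -0.0, -0.5]
grip_width: 0.0201
time_s: 31.98
position: [0.5408, 0.168, 0.2048]
tool_rot: [[0.996, -0.084, 0.011], [-0.084, -0.996, 0.001], [0.011, -0.002, -1.0]]
ft_force: [-0.4, -0.0, -1.1]
grip_width: 0.0203
[ 0.52743816 -0.35176768]
shift [ 31.5 518.8   1.4] turn -13.0 ~q6 48 tilt [0.005 0.   ]
```

View pics/w23.png

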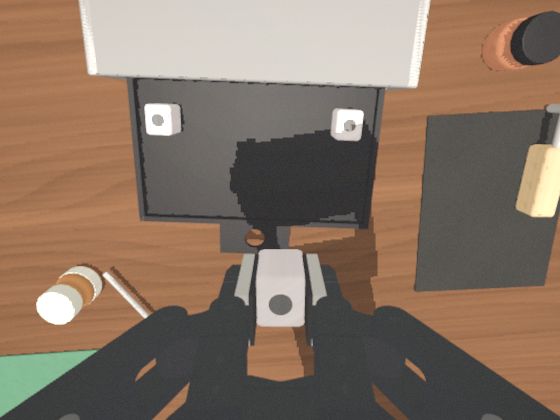

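```bash
python3 -m inch '12 3 57 0 -2;12 7 115 0 -4;12 11 172 0 -6;12 15 230 0 -8;12 19 287 0 -10;12 23 344 0 -12;12 27 402 0 -13;12 30 459 0 -13;12 31 516 0 -13;12 31 516 0 -13'; python3 -m inch '12 0 0 0 0;12 0 0 0 0'; python3 -c "
from h import *
save('wrist','w24.png')
go(.5274,-.3518,.085,8.2)"
```

```text
time_s: 33.28
position: [0.5252, -0.3524, 0.1968]
tool_rot: [[0.99, 0.138, -0.002], [0.138, -0.99, 0.002], [-0.002, -0.002, -1.0]]
ft_force: [0.9, 0.4, -1.5]
grip_width: 0.0202
time_s: 33.52
position: [0.5268, -0.3478, 0.1991]
tool_rot: [[0.99, 0.144, -0.001], [0.144, -0.99, 0.001], [-0.0, -0.001, -1.0]]
ft_force: [-0.5, -0.9, -0.8]
grip_width: 0.0204
shift [ -0.    4.1 114.3] turn 0.1 ~q6 48 tilt [-0.  0.]
```

View pics/w24.png

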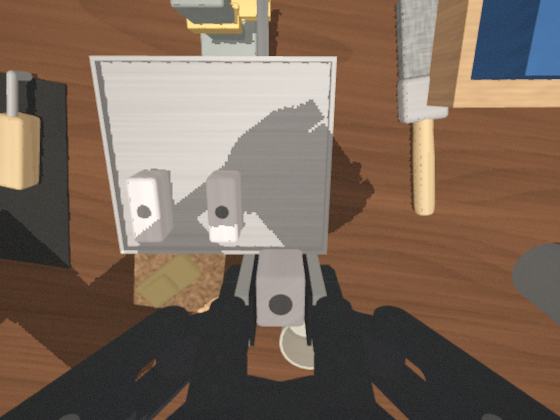

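```bash
python3 -m inch '12 25 -5 0 0;12 52 -10 50 0;12 52 -10 95 0;12 52 -10 111 0;12 52 -10 113 0;12 52 -10 113 0;36 52 -10 113 0;36 52 -10 113 0;36 52 -10 113 0;36 52 -10 60 0'; python3 -m inch '36 0 0 -40 0;36 0 0 -80 0;36 0 0 -80 0;36 0 0 -80 0'; python3 -c "
from h import *
save('wrist','w25.png')"
```

```text
time_s: 34.83
position: [0.5753, -0.3308, 0.1362]
tool_rot: [[0.99, 0.142, -0.007], [0.142, -0.99, 0.006], [-0.006, -0.006, -1.0]]
ft_force: [0.1, -0.9, -0.2]
grip_width: 0.036
time_s: 35.33
position: [0.5764, -0.3316, 0.2185]
tool_rot: [[0.99, 0.142, -0.001], [0.142, -0.99, 0.001], [-0.001, -0.001, -1.0]]
ft_force: [0.3, 0.2, 0.2]
grip_width: 0.0361
```

View pics/w25.png

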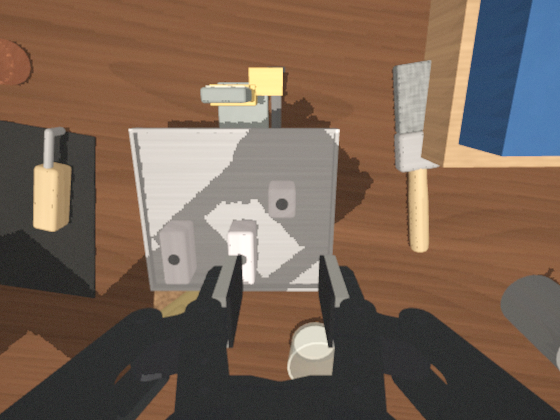

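```bash
python3 -c "
from h import *
d=save('scene','s26.png',(175,160,215,200),15)
P=cloud(d)
print(np.round(P[170:186,180:192,2]*1000).astype(int))"
```

```text
[[ 20  21  20  17  17  15   4   3   3   6  78 115]
 [ 24  20  18  20  14  11   8   3   7   7   0 108]
 [ 19  16  15  14  10   8   4   0   3  -1   0 109]
 [ 17  14  10   9   4  -1   3   3   2   2   1 103]
 [ 12   7   8   3   3   3   2   0  -1  -1   3   1]
 [ 10   9   1   2   1   2   2   3  84   3   2 846]
 [  3   4   0   1   2   2  84  86  84  84  87  80]
 [  4   6   4 846  83  89  84  85  84  87  84  86]
 [  4  -2   3  82  82  86  86  86  84  86  81  82]
 [  4   4   6  83  82  83  86  88  82  86  83  84]
 [  3   4   1   7  79  82  82  79  86  84  81  80]
 [  0   4   1   4  73  78  68  72  84  83  73  76]
 [  3   3   2   4  70  67  71  71  72  69  72  71]
 [  1   3   0  -2   4   4  69  70  72  71  71  72]
 [  4   6   0   1   0  -1   4  67  73  75  68   2]
 [  0   1   1   5   3  -1   4   4   0  66   0   0]]
```

View pics/s26.png

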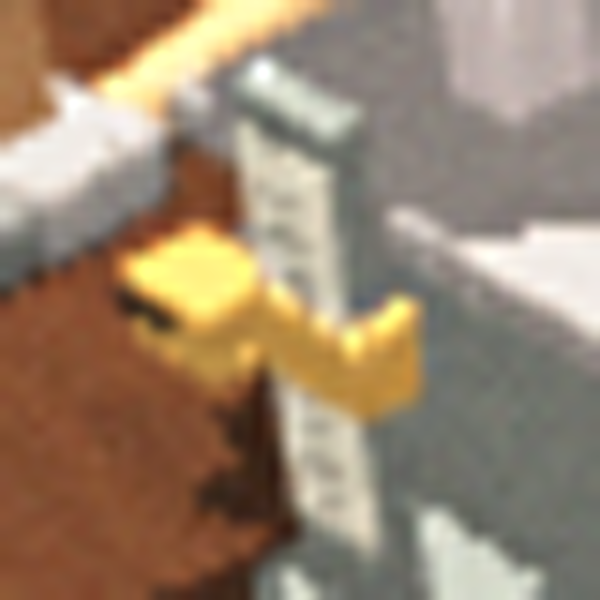

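```bash
python3 -c "
from wl import *
for p in((430,162),(466,40),(480,140),(540,60),(410,70),(420,240),(266,78),(230,95)): print(p,P[p[1],p[0]])
go(.585,-.44,.22,3)"
```

```text
(430, 162) [ 0.6124 -0.4812  0.0192]
(466, 40) [ 0.7162 -0.4583  0.0699]
(480, 140) [ 0.6446 -0.476   0.1002]
(540, 60) [ 0.6995 -0.4801  0.1289]
(410, 70) [ 0.6949 -0.439   0.0167]
(420, 240) [ 0.5265 -0.4946  0.019 ]
(266, 78) [ 0.6662 -0.3078  0.0812]
(230, 95) [ 0.6508 -0.2881  0.1285]
shift [ -6.9 108.5  -2.2] turn 5.2 ~q6 50 tilt [-0.002  0.002]
```

```bash
python3 -c "
from wl import *
save('wrist','w27.png',(190,50,300,140),7)
print(np.round(P[95:130:2,266:288:2,2]*1000).astype(int))
print(np.round(P[66:96:2,246:290:2,2]*1000).astype(int))
"
```

```text
[[ 12   9   1  77  76  78  77  77  -1  -1   1]
 [ 11  10  -1  77  77  77  75  76   0  -1  -2]
 [ 12  11   0  77  76  76  77  76   0  -1  -1]
 [ 11  10  -2  78  77  78  76  77   0   0   0]
 [ 12  10  -1  76  76  77  77  77  -1  -1  -1]
 [ 12 360  -2  76  77  77  76  77  -1   0   0]
 [ 11  10  -1  76  77  78  76  77  -2  -1   0]
 [ 12  11   0  77  77  77  76  78   0   0   0]
 [ 10  10  -2  77  75  77  77  77  -1   0  -2]
 [ 11   9   0  77  76  76  77  77   0   0  -2]
 [ 12   9   1  76  76  78  77  77  -2   0  -1]
 [ 11  10  -1  77  77  77  77  77  -1   0  -1]
 [ 12   9  -2  77  76  78  77  76  -2   0  -1]
 [ 11  11  -1  77  77  75  78  77  -2  -1  -1]
 [ 11  10   1  78  77  77  75  76   0  -2  -1]
 [ 11 360   0  77  77  78  78  75   0  -2   2]
 [ 12  11   1  77  77  77  77  76  -1  -1  -2]
 [ 83  83  83  83  83  82  83  85  84  83  83]]
[[  0   1  -1  -1   0  -2  -1  -1  -1  -1   0  78  76  77  78  77  78  77
   77  78  -1  -2]
 [ -1  -2  81  82  80  80  81  80  81  81  82  80  81  81  82  82  81  81
   80  79   0   0]
 [  0   1  80  81  81  82  81  80  80  80  82  81  82  81  81  82  
[... 442 characters left out ...]
1  81  81  81  80  81  81  82
   82  -2   0  -2]
 [ 11  10  81  83  81  81  83  82  81  81  81  82  81  81  82  81  82  82
   82  -1  -2   0]
 [ 84  83  83  83  83  82  80  80  80  81  83  82  81  80  82  81  81  82
   81  -1  -1  -1]
 [106  93  83  82  84  81  82  81  80  81  80  82  82  83  81  83  82  82
   81  -1  -2   1]
 [124 108  91  83  84  81  82  81  81  81  81  81  81  81  82  82  82 360
   81  -2   1  -1]
 [127 360  98  84  83  81  82  82  81  81  81  81  82  81  81  81  80  82
   81  -2   0  -2]
 [127 114 100  83  84  82  81  82  81  80  81  80  81  80  82  82  81  81
   81  -1   0  -1]
 [128 115 100  84  83  82  81  82  81  82  81  81  81  82  81  82  81  82
   81   0   1   0]]
```

View pics/w27.png

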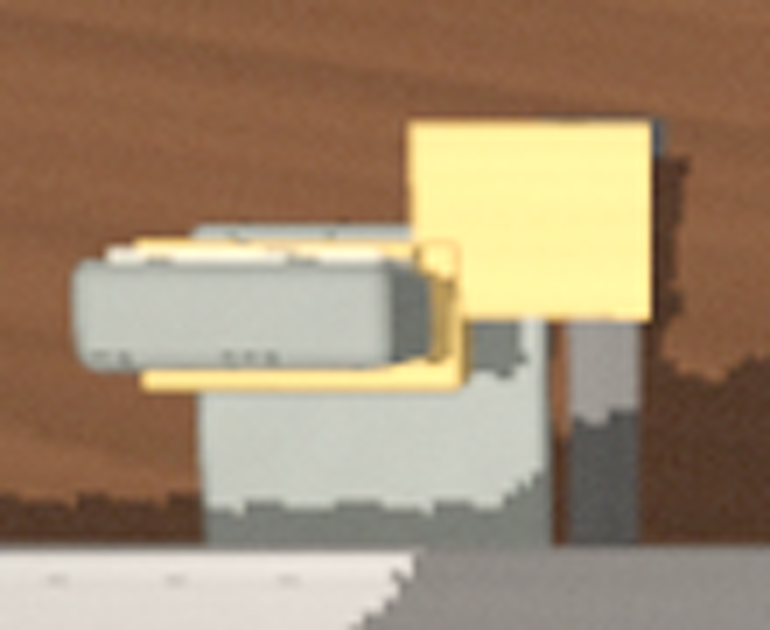

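```bash
python3 -c "
from h import *
go(.585,-.415,.22,3);go(.585,-.415,.125,3)"; python3 -m inch '10 -3 40 0 3;10 -3 84 0 5;10 -3 84 50 5;10 -3 84 94 5;10 -3 84 94 5;10 -3 84 94 5'; python3 -c "
from h import *
d=save('wrist','w28.png');u,v=proj(d,(.668,-.310,.075));print(u,v)
u=int(max(u-50,0));v=int(v-45);save('wrist','w28b.png',(u,max(v,0),u+110,max(v,0)+90),7)"
```

```text
shift [-3.4 83.6 -1.7] turn 5.2 ~q6 52 tilt [-0.001  0.001]
shift [-3.3 83.8 93.3] turn 5.2 ~q6 52 tilt [-0.001  0.001]
time_s: 36.33
position: [0.5863, -0.4159, 0.1275]
tool_rot: [[0.998, 0.056, 0.002], [0.056, -0.998, -0.002], [0.002, 0.002, -1.0]]
ft_force: [0.2, 0.8, 0.5]
grip_width: 0.0102
92.55930633895426 81.142511453674
```

View pics/w28.png

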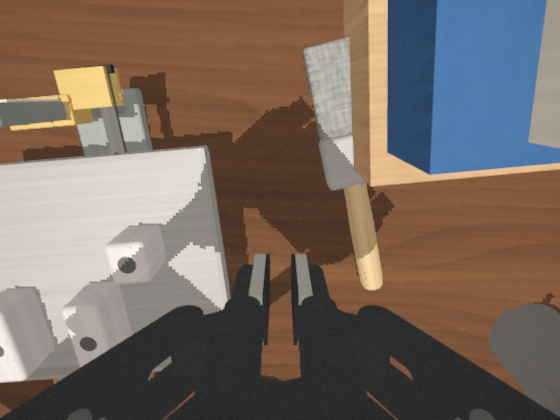

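View pics/w28b.png

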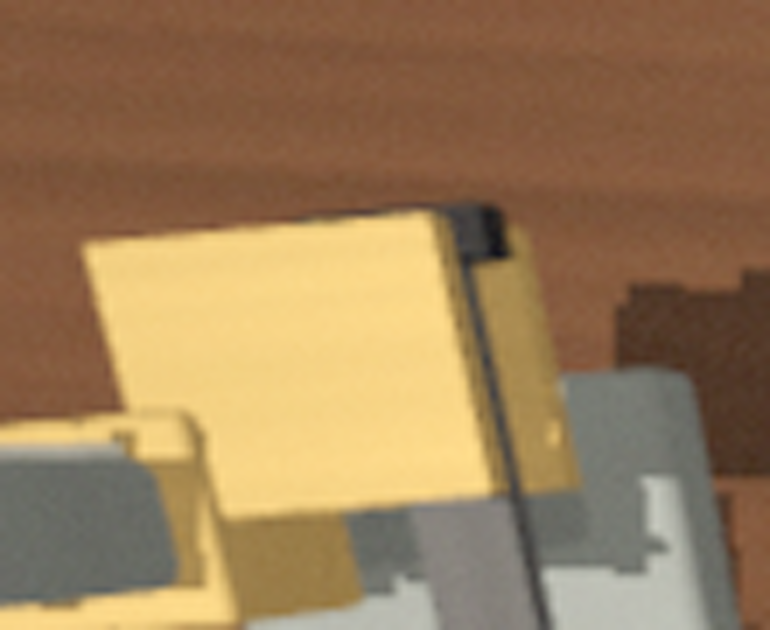

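```bash
python3 - <<'E'
from wl import *
u0,v0=42,36
X=plane(d,u0+488/7,v0+495/7,.0815);print(X)
for z in (.0815,.0785,.0775,.0685,.0675,.0655,.0645):
    X[2]=z;u,v=proj(d,X);print(z,round((u-u0)*7),round((v-v0)*7))
for (u,v) in((475,235),(460,215),(445,215)):print(P[int(v0+v/7),int(u0+u/7)])
# lower prong face depths
print(np.round(P[v0+50:v0+70:3,u0+76:u0+82,2]*1000)); print(np.round(P[v0+32:v0+36,u0+63:u0+73,2]*1000)); print(np.round(P[v0+50:v0+60:3,u0+40:u0+66:4,2]*1000))
print("bar top",np.round(P[v0+75:v0+85:3,u0+62:u0+75:2,2]*1000))
E
```

```text
[ 0.6556 -0.322   0.0815]
0.0815 488 495
0.0785 506 494
0.0775 512 493
0.0685 563 490
0.0675 568 490
0.0655 579 489
0.0645 584 489
[ 0.6747 -0.3204  0.0772]
[ 0.6761 -0.3196  0.0774]
[ 0.676  -0.3196  0.0797]
[[68. 68. 66. 64. -1. -0.]
 [68. 68. 67. 68. 10. 10.]
 [69. 67. 70. 68. 66. 13.]
 [68. 68. 69. 68. 68. 65.]
 [68. 68. 69. 69. 68. 66.]
 [70. 69. 69. 68. 68. 68.]
 [68. 69. 69. 68. 69. 69.]]
[[79. 79. 78. 77. 77. 77. 78. 76. 75. 75.]
 [81. 78. 78. 77. 77. 79. 77. 77. 74. 74.]
 [81. 78. 77. 78. 78. 76. 78. 77. 76. 74.]
 [81. 80. 78. 77. 77. 78. 77. 77. 76. 74.]]
[[81. 81. 81. 81. 83. 82. 81.]
 [81. 82. 81. 81. 83. 82. 81.]
 [82. 82. 82. 81. 81. 82. 81.]
 [82. 81. 82. 82. 82. 82. 82.]]
bar top [[ 77.  77.  76.  76.  77.  77.  78.]
 [ 78.  76.  78. 270.  77.  77.  77.]
 [ 77.  76.  77.  76.  77.  76.  77.]
 [ 75.  77.  76.  77.  76.  77.  76.]]
```

```bash
python3 -m inch '0 0 0 -60 0;0 0 0 -120 0;0 0 0 -120 0;0 0 0 -120 0'; python3 -c "
from h import *
go(.435,.204,.15,-6.8)"
```

```text
time_s: 36.98
position: [0.5855, -0.4152, 0.2455]
tool_rot: [[0.998, 0.055, 0.0], [0.055, -0.998, -0.0], [0.0, 0.0, -1.0]]
ft_force: [0.1, -0.5, -1.0]
grip_width: -0.0002
shift [-116.  -626.6   95.4] turn 10.0 ~q6 122 tilt [ 0. -0.]
```

```bash
python3 -m inch '0 -10 -58 0 1;0 -20 -116 0 2;0 -32 -174 0 3;0 -43 -232 0 4;0 -54 -290 0 5;0 -65 -348 0 6;0 -76 -406 0 7;0 -87 -464 0 8;0 -98 -522 20 9;0 -107 -575 50 10'; python3 -c "
from h import *
go(.435,.204,.15,-6.8)"
```

```text
time_s: 38.22
position: [0.4459, 0.1546, 0.1944]
tool_rot: [[0.993, -0.119, -0.0], [-0.119, -0.993, 0.0], [-0.0, -0.0, -1.0]]
ft_force: [1.5, 1.0, -0.4]
grip_width: -0.0002
shift [-16.7 -47.7  44.4] turn -0.0 ~q6 122 tilt [-0.  0.]
```

```bash
python3 -m inch '0 -17 -48 20 0;0 -17 -48 44 0;0 -17 -48 44 0;0 -17 -48 44 0'; python3 -c "
from h import *
d=save('wrist','w29.png');go(.435,.204,.02,-6.8)"; python3 cast.py
```

```text
time_s: 38.72
position: [0.4361, 0.2021, 0.1517]
tool_rot: [[0.993, -0.12, 0.0], [-0.12, -0.993, -0.0], [0.0, 0.0, -1.0]]
ft_force: [-0.9, 0.3, 0.3]
grip_width: 0.0001
shift [ -1.6  -1.8 132. ] turn -0.1 ~q6 122 tilt [0.001 0.   ]
[ 22. 235.] (array([440.6, 392.6]), array([34., 38.]), 68.6, 69)
```

View pics/w29.png

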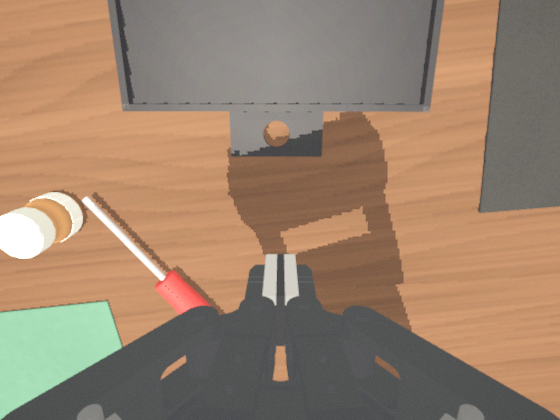

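```bash
python3 -c "
from wl import *
for p in((205,310),(170,280),(87,200)): print(plane(d,*p,.012),P[p[1],p[0]])
L,R_=plane(d,232,156,.035),plane(d,322,156,.035);print(L,R_,(L+R_)/2)"
```

```text
[0.3258 0.2895 0.012 ] [0.4534 0.2241 0.2015]
[0.3627 0.3162 0.012 ] [0.3675 0.3123 0.021 ]
[0.4495 0.3709 0.012 ] [0.4502 0.3692 0.0146]
[0.476  0.2344 0.035 ] [0.4676 0.1653 0.035 ] [0.4718 0.1999 0.035 ]
```

```bash
python3 -m inch '0 0 -2 50 0;0 0 -2 100 0;0 0 -2 133 0;0 0 -2 133 0;0 18 -2 133 0;0 30 -2 133 0;0 45 -2 133 0;0 60 -2 133 0;0 75 -2 133 0;0 90 -2 133 0'; python3 -m inch '0 15 0 0 0;0 30 0 0 0;0 45 0 0 0;0 55 0 0 0;0 60 0 0 0;0 62 0 0 0;0 62 0 0 0'; python3 -c "
from h import *
d=save('wrist','w30.png');go(.5999,.1843,.02,-6.8);save('side','d30.png',(170,130,400,290),3)"
```

```text
time_s: 40.12
position: [0.5263, 0.1936, 0.019]
tool_rot: [[0.993, -0.119, 0.0], [-0.119, -0.993, 0.0], [0.0, -0.0, -1.0]]
ft_force: [-2.2, 0.9, 2.0]
grip_width: -0.0001
time_s: 41.0
position: [0.587, 0.1865, 0.0184]
tool_rot: [[0.993, -0.119, 0.0], [-0.119, -0.993, 0.0], [0.0, -0.0, -1.0]]
ft_force: [0.4, 0.3, -0.5]
grip_width: 0.0003
shift [13.1  0.6 -1.6] turn -0.0 ~q6 114 tilt [0. 0.]
```

View pics/w30.png

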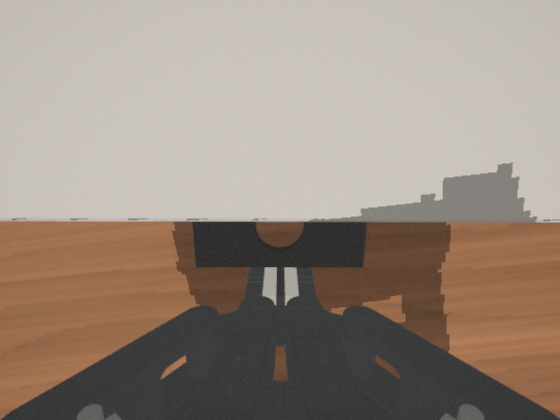

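View pics/d30.png

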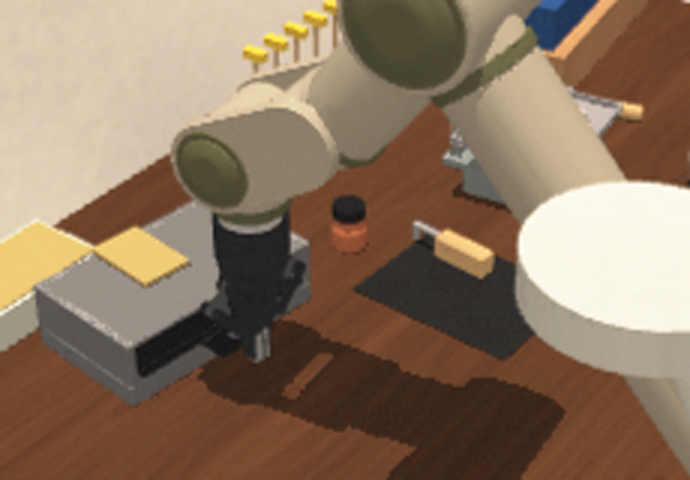

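```bash
for i in 1; do python3 -m inch '0 2 0 0 0;0 3 0 0 0;0 3 0 0 0'; done; python3 -m inch '0 2 0 0 0;0 3 0 0 0;0 3 0 0 0'
```

```text
time_s: 41.48
position: [0.5885, 0.1863, 0.0183]
tool_rot: [[0.993, -0.119, -0.003], [-0.119, -0.993, 0.0], [-0.003, 0.0, -1.0]]
ft_force: [-6.9, 1.0, 4.0]
grip_width: -0.0003
time_s: 41.85
position: [0.5887, 0.1863, 0.0182]
tool_rot: [[0.993, -0.118, -0.01], [-0.118, -0.993, -0.0], [-0.01, 0.001, -1.0]]
ft_force: [-19.4, 2.2, 12.3]
grip_width: 0.0
```

```bash
python3 -m inch '0 -10 0 0 0;0 -50 0 0 0;0 -80 0 0 0;0 -90 0 -50 0;0 -90 0 -100 0;0 -90 0 -150 0;0 -90 0 -190 0;0 -90 0 -190 0'; python3 - <<'E'
from wl import *
save('wrist','w31.png')
save('scene','s31.png',(140,120,360,350),3)
save('scene','s31b.png',(175,160,215,200),15)
m=(V<70)&(P[...,2]>.027)&(P[...,2]<.042);m[:,:200]=0;m[:,360:]=0;print("tab",rect(P[m]))
E
```

```text
time_s: 42.85
position: [0.5048, 0.1966, 0.2114]
tool_rot: [[0.993, -0.119, 0.007], [-0.119, -0.993, 0.001], [0.007, -0.002, -1.0]]
ft_force: [-0.0, 0.6, -0.9]
grip_width: -0.0001
tab (array([636.1, 181.4]), array([137.9,   5.5]), 82.9, 892)
```

View pics/w31.png

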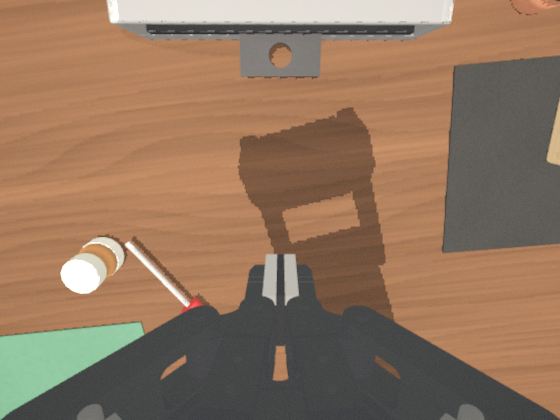

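View pics/s31.png

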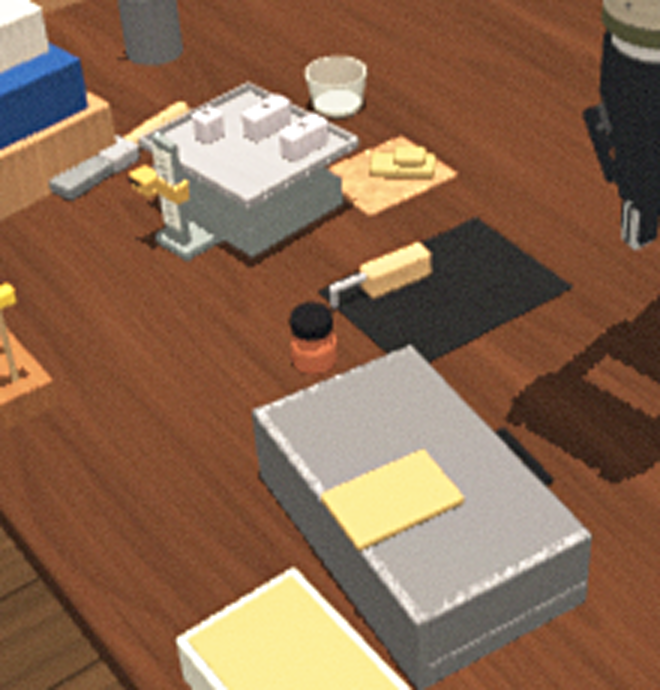

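View pics/s31b.png

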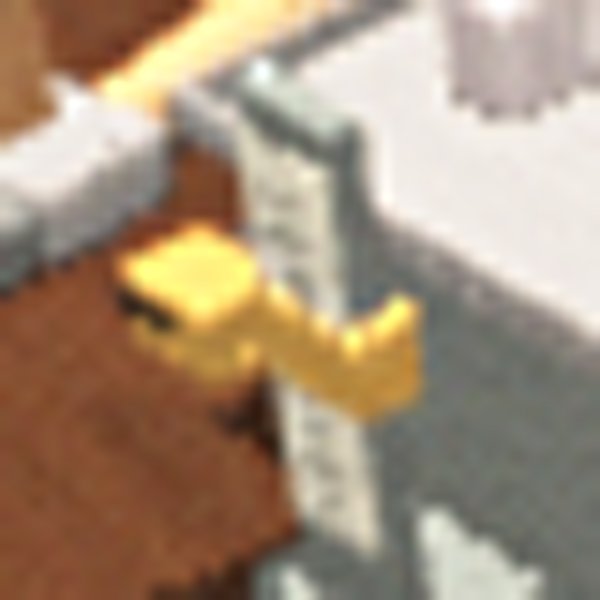

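```bash
python3 -c "
from wl import *
print('hole',plane(d,280,55,.035),'edge',plane(d,280,76,.035))
go(.52,-.07,.22,5)"
```

```text
hole [0.6146 0.1825 0.035 ] edge [0.5979 0.1845 0.035 ]
shift [ 48.4 262.4 -13. ] turn -11.8 ~q6 77 tilt [-0.002 -0.   ]
```

```bash
python3 -m inch '0 10 57 -10 -3;40 20 115 -10 -6;85 30 172 -10 -9;85 40 230 -10 -12;85 48 264 -10 -12;85 48 264 -10 -12;85 48 264 -10 -12'; python3 - <<'E'
from wl import *
save('wrist','w32.png')
m=(S>70)&(V>70)&(P[...,2]>.015)&(P[...,2]<.05); m[:60]=0;m[280:]=0;m[:,:200]=0;m[:,400:]=0
print('handle',blob(m,.031),np.median(P[m][:,2]))
go(.5,-.06,.22,5)
E
```

```text
time_s: 43.98
position: [0.5196, -0.0708, 0.2177]
tool_rot: [[0.996, 0.09, -0.001], [0.09, -0.996, 0.001], [-0.001, -0.001, -1.0]]
ft_force: [0.1, 0.1, 0.1]
grip_width: 0.0853
handle (array([521.4, -93.7]), array([24.4, 70.1]), 84.6, 77) 0.029964984899963208
shift [-18.7 -12.1  -1.9] turn 0.2 ~q6 78 tilt [-0.001  0.   ]
```

View pics/w32.png

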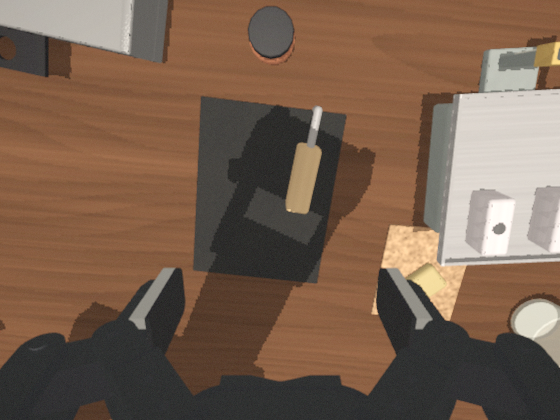

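```bash
python3 -c "
from h import *
go(.5214,-.0937,.0105,-5.4)"
```

```text
shift [ -0.3  23.5 207.6] turn 10.6 ~q6 85 tilt [-0.001  0.   ]
```

```bash
python3 -m inch '70 0 23 50 5;70 0 23 100 11;70 0 23 150 11;70 0 23 200 11;70 0 23 207 11;70 0 23 207 11;15 0 23 207 11;15 0 23 207 11;15 0 23 207 11;15 0 23 207 11' 60; python3 -m inch '15 0 0 0 0;15 0 0 -20 0;15 0 0 -40 0;15 0 0 -40 0'; python3 -c "
from h import *
save('wrist','w33.png')
go(.4905,-.0605,.0505,5.2);go(.4905,-.0605,.0105,5.2)"
```

```text
time_s: 45.32
position: [0.5225, -0.0946, 0.0126]
tool_rot: [[0.995, -0.102, 0.002], [-0.102, -0.995, -0.001], [0.002, 0.001, -1.0]]
ft_force: [-1.3, 0.6, 7.3]
grip_width: 0.0228
time_s: 45.82
position: [0.5226, -0.0946, 0.0526]
tool_rot: [[0.995, -0.101, 0.003], [-0.101, -0.995, -0.001], [0.003, 0.001, -1.0]]
ft_force: [-0.1, 0.0, -1.5]
grip_width: 0.0229
shift [-34.8 -30.5   1.1] turn -11.0 ~q6 78 tilt [ 0.001 -0.   ]
shift [-34.9 -30.5  41.1] turn -11.0 ~q6 78 tilt [ 0.001 -0.   ]
```

View pics/w33.png

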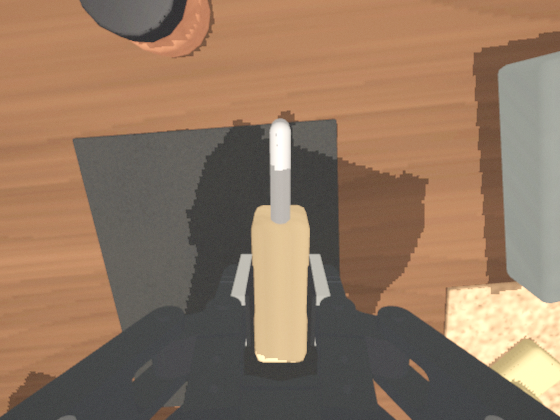

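```bash
python3 -m inch '15 -17 -15 0 -6;15 -35 -30 0 -11;15 -35 -30 0 -11;15 -35 -30 20 -11;15 -35 -30 38 -11;15 -35 -30 40 -11;15 -35 -30 40 -11;15 -35 -30 40 -11'; python3 -m inch '15 0 0 0 0;40 0 0 0 0;60 0 0 0 0;60 0 0 0 0;60 0 0 -50 0;60 0 0 -110 0;70 0 0 -170 0;85 0 0 -220 0;85 0 0 -250 0;85 0 0 -250 0'; python3 - <<'E'
from wl import *
save('wrist','w34.png');save('side','d34.png',(170,130,400,290),3);save('scene','s34.png',(140,120,360,350),3)
m=(S>70)&(V>70)&(P[...,2]>.015)&(P[...,2]<.05); m[:60]=0;m[240:]=0;m[:,:200]=0;m[:,400:]=0
print('handle',blob(m,.031),np.median(P[m][:,2]))
E
```

```text
time_s: 46.88
position: [0.4908, -0.0615, 0.0114]
tool_rot: [[0.996, 0.088, 0.001], [0.088, -0.996, -0.0], [0.001, 0.0, -1.0]]
ft_force: [-1.4, 0.5, 6.8]
grip_width: 0.0225
time_s: 48.12
position: [0.4908, -0.0612, 0.2632]
tool_rot: [[0.996, 0.09, 0.004], [0.09, -0.996, -0.002], [0.004, 0.002, -1.0]]
ft_force: [-0.4, -0.5, 0.6]
grip_width: 0.085
handle (array([489.6, -62.5]), array([70.4, 23.6]), 4.6, 29) 0.030007084820557042
```

View pics/w34.png

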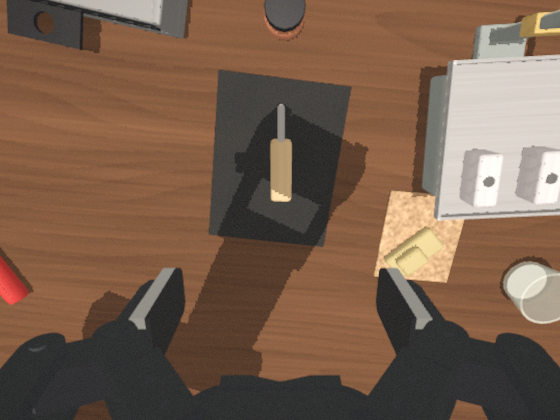

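View pics/d34.png

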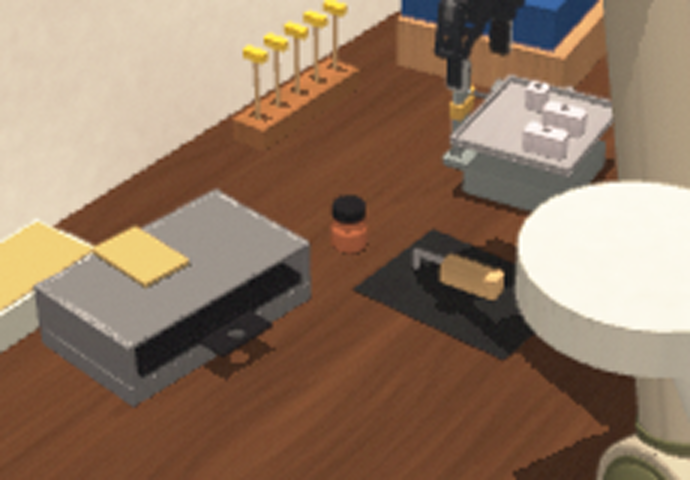

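View pics/s34.png

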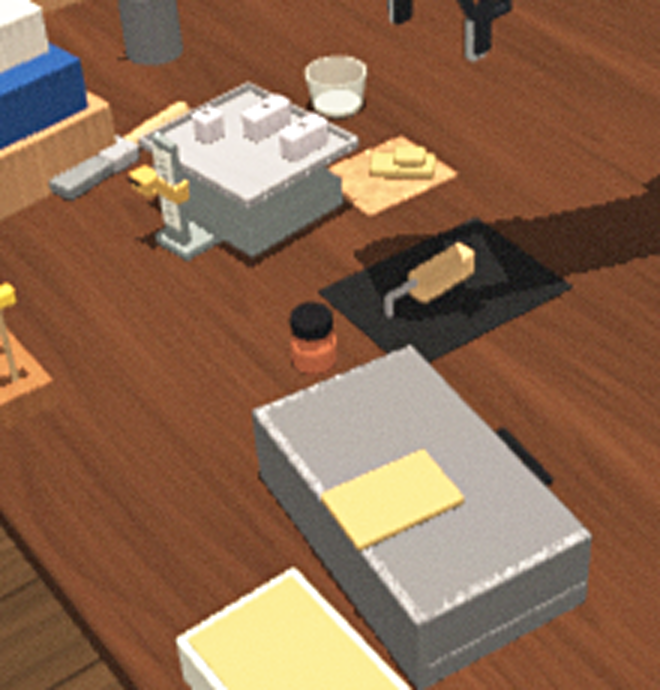

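```bash
python3 -c "
from h import *
print(env.close_job())"
```

```text
the job is handed in; nothing more can be done
None
```

I did every step of the task and handed the job in at about 48 s. My last checks all passed, but I couldn't see the two spare blocks inside the shut tray.

- **Model:** it lies on the cork sheet. I measured it about 15 mm from the sheet's centre, inside the outline.
- **Tray out:** the hook drew the tray to its outer stop. After weighing, I pushed it back with the closed fingers until the force rose at the stop. The last camera measurement put the finger hole within about 2 mm of its home position.
- **Weighing:** the pan holds two bars and one block. In a close wrist view the pointer sits inside the index gap, about 1.7 mm above the middle by my estimate. I worked out the pointer's thickness from the image. The final scene picture showed it unchanged.
- **Spare castings:** two blocks stayed in the tray. I last saw them after lifting out the third block, before pushing the tray home.
- **Hook:** while the tray was being closed, the hook was knocked about 45 mm sideways. I picked it up again and put it back in its original place on the mat, lying upright.
- **Other things on the bench:** the jars, cup and brush appear unmoved in the pictures.

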